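# Load the measuring stage, clamp the keeper frame to the click, select the run

### The arm

A 6-joint arm with a two-finger parallel gripper is mounted at the origin on the work surface. World frame = base frame: x ahead of the robot, y to its left, z up, the work surface at z = 0. Lengths are in mm, angles in rad, forces in N, time in s.
With the tool pointing down it reaches from about 300 to 775 mm from the base axis. Payload 14.6 kg.
Tool frame: the origin (TCP) lies midway between the tips of the shut fingers; the grasp point (between the pads) lies manip.grasp_offset behind it (manip.grasp_offset is the distance from the TCP to the grasp point, in mm); z points along the fingers, y is the direction in which the jaws open and shut (so a half turn about z gives the same grasp; the last joint's range is limited). The gripper opens to 94 mm and grips with 3 to 60 N. Pads are 16 mm wide; open, the fingers measure 119 mm over their backs; the gripper's body (75 mm by 177 mm) begins 78 mm behind the grasp point.
Start: joints at [1.078, 0.3, 1.521, -0, 1.321, -0.067], TCP at [227.173, 500.88, 167.246] pointing down, gripper open.
Joint ranges: [-3.03, 3.03], [-0.79, 2.21], [0.23, 2.52], [-1.04, 4.18], [0, 3.07], [-2.55, 2.55]. Speed limits (rad/s): [2.22, 2.22, 2.57, 3.14, 3.14, 3.14].

### API

Orientations are given as [roll, pitch, yaw] about the fixed x, y, z axes, in that order (R = Rz(yaw) Ry(pitch) Rx(roll)).
In Python, from cell import monitor, vision, order, manip gives the robot as it stands.
- The arm moves only by the shell command python3 -m jog 'ROWS' [FORCE]. ROWS is JSON, a list of rows, each a list of 7 numbers: the shift along the tool's x, y, z in cm, then the turn, a rotation vector about the tool's x, y, z in rad, then the opening in per cent of the stroke, from 0 (shut) to 100 (fully open). In form: [[tx, ty, tz, rx, ry, rz, jaw], ...]. A call has 1 to 8 rows; each row shifts and turns the commanded pose from where the row before left it, along the tool's axes as they then stand; what a row does not reach is not made up. A row lasts 1/10 s, in which the tool goes at most 50 mm and 8.59 degrees, less where a joint would pass 70% of its speed; a pose out of reach is approached as far as the arm can. A call is refused whole if a number of a shift passes 5 or a number of a turn 0.15, either way. A call with a gripper value outside its range is refused whole. The fingers move at their own pace and stop on an object; FORCE is the grip in N (left out, the last holds). Time passes only in rows, so rows that do not move let the fingers close. It gives the time, the measured TCP pose, the force and the opening at its end, in the units of the state.
- monitor.read_state(): the state, without advancing time (a new reading comes with each control period).
- vision.camera(name): name is "scene" or "top"; returns a dict with "color" (420x560x3 uint8, blue, green, red), "fx", "fy", "cx", "cy" (pixels), "distortion" ([k1, k2, p1, p2, k3] as OpenCV has them; the pictures are not rectified), "cam_to_world" (4x4, takes a point from camera to world coordinates). Camera axes: x right, y down, z forward; pixel columns grow to the right and rows downward; lengths in mm; the calibration is good to about 2 mm. A picture is of the moment at which its call begins. There is no depth.
- order.sign_off(): hands the job in, once; it reports no verdict.
The state is a dict: "clock": time; "joints": joint angles; "qd": joint speeds; "effort": joint torques, N m; "eef_pos": TCP position; "eef_rot": TCP orientation; "wrist_force": force on the tool from outside, world axes, zero at the start; "moment": the same for the moment, N m; "finger_gap": finger opening in mm.
Only numpy, scipy, OpenCV 4.12 (cv2) and the standard library are available. Lean on these libraries where they do the work, as an engineer would, in place of code of your own. Each camera call takes 0.05 s, during which the arm holds its last target.

### The job

Get the measuring stage ready for a run: take the calibration standard out of its pocket and lay it in its case, and lay every sample bar flat in a pocket of its own. Then lower the keeper frame fully home on both pins and turn the clamp's click knob clockwise until the jaw is tight and the knob slips and clicks, stopping after one click and at the most four. Last, turn the controller's selector to the three-dot mark; leave the other things on the bench where they are.

Things in the scene. Friction and masses are not known exactly. Their poses are not given: they have to be found in the camera images.
- stage: Measuring stage, fixed: black disc 304 mm across, 30 mm high, carrying an aluminium nest of four pockets, two upright pins and a clamp. Origin: centre of its underside. x points from the clamp across the nest, y along the line of the pins; the nest's centre is at x = +25 mm, the clamp knob's axis at x = -100 mm, y = 0.
- pocket0 (a point): Centre of the floor of one of four equal pockets (2 by 2, 76 mm apart along the stage's x, 56 mm along its y): 70 mm long along x, 34 mm wide, 6 mm deep, floor 38 mm above the table. Axes as the stage's. Any bar may go in any pocket, either way round.
- pocket1 (a point): Centre of the floor of one of four equal pockets (2 by 2, 76 mm apart along the stage's x, 56 mm along its y): 70 mm long along x, 34 mm wide, 6 mm deep, floor 38 mm above the table. Axes as the stage's. Any bar may go in any pocket, either way round.
- pocket2 (a point): Centre of the floor of one of four equal pockets (2 by 2, 76 mm apart along the stage's x, 56 mm along its y): 70 mm long along x, 34 mm wide, 6 mm deep, floor 38 mm above the table. Axes as the stage's. Any bar may go in any pocket, either way round.
- pocket3 (a point): Centre of the floor of one of four equal pockets (2 by 2, 76 mm apart along the stage's x, 56 mm along its y): 70 mm long along x, 34 mm wide, 6 mm deep, floor 38 mm above the table. Axes as the stage's. Any bar may go in any pocket, either way round.
- seat (a point): Where the frame's origin comes when fully home: midway between the two pins, level with their shoulders, 53.5 mm above the table. Pins at y = +84 and -84 mm from here: each a 20 mm shoulder on which the frame rests, and a 10 mm pin rising 23 mm above it, the last 6 mm tapering to 4 mm. Axes as the stage's.
- frame: Loose black keeper frame, 164 (x) by 192 (y) by 8 mm, 0.32 kg, lying flat; a 12.5 mm through hole at y = +84 and at -84 mm. Origin: centre of its underside. Handle: an aluminium bar along y over its middle, 14 mm wide, 110 mm long, 32 to 46 mm above the underside, on posts at y = +45 and -45 mm; grip its middle, closing along x. Half a turn is as good. When home it clears seated bars by 1.5 mm.
- bar1: Loose dark-grey silicon sample bar, 64 mm (x) by 28 mm (y) by 14 mm high, 60 g, lying flat; origin: centre of its underside. Two to four such bars are there; an absent one reads None.
- bar2: Loose dark-grey silicon sample bar, 64 mm (x) by 28 mm (y) by 14 mm high, 60 g, lying flat; origin: centre of its underside. Two to four such bars are there; an absent one reads None.
- bar3: Loose dark-grey silicon sample bar, 64 mm (x) by 28 mm (y) by 14 mm high, 60 g, lying flat; origin: centre of its underside. Two to four such bars are there; an absent one reads None.
- bar4: Loose dark-grey silicon sample bar, 64 mm (x) by 28 mm (y) by 14 mm high, 60 g, lying flat; origin: centre of its underside. Two to four such bars are there; an absent one reads None.
- standard: Loose calibration standard: brass plate 64 mm (x) by 28 mm (y) by 10 mm with an upright steel post in its middle to grip, 16 mm across, from 10 to 40 mm above the plate's underside; 0.14 kg. Starts in one of the pockets. Origin: centre of the underside.
- case: Fixed open black case for the standard, 120 mm (x) by 90 mm (y), 18 mm high, walls and floor 5 mm; origin: centre of its underside.
- knob_grip (a point): On the axis of the clamp's round black fluted knob, at the height to grip, 100 mm above the table. Knob 40 mm across, from 82 to 112 mm above the table; below and beside it nothing rises above 76 mm. Clockwise from above closes the jaw, 3 mm per rad; running takes about 0.07 N m; once tight (it pushes the frame 1 mm against its pins), the knob slips at about 0.15 N m, one click every 36 degrees.
- clamp_screw (a joint): Angle of the clamp screw in rad, growing clockwise from above: 0 = jaw fully back, 5.3 to 5.7 = jaw tight on the edge of a seated frame (its lip then lies over the frame's edge), 6.4 = end of travel. Stays where it is left. Starts at 0 to 0.9.
- click_knob (a joint): Angle in rad by which the knob has slipped on the screw, growing clockwise: 0 at the start, a click every 0.63; it springs to the nearest notch when let go, and stays within 0.3 of a notch while the knob drives the screw.
- controller: Fixed black box, 110 (x) by 120 (y) by 48 mm high; origin: centre of its underside. On top in the middle the selector: a bar 44 mm long, 14 mm wide, 60 to 90 mm above the table, on a 46 mm disc; grip it across, 80 mm up. A white line on one end points at the chosen mark; marks on the -x side: one, two, three, four dots, clockwise from above.
- selector (a joint): Angle of the selector in rad, growing clockwise from above; click-stops at 0 (one dot), 0.698 (two), 1.396 (three), 2.094 (four dots); ends 0.08 beyond. Springs to the nearest stop when let go; about 0.1 N m takes it over. Starts at one or two dots. The bar's long axis lies at yaw 1.047 minus this angle in the controller's frame.
- solvent: Bystander, leave alone: the white plastic solvent bottle, 60 mm across and 150 mm tall, closed; origin: centre of its underside.
- lens_tube: Bystander, leave alone: a black lens tube, 36 mm across and 70 mm tall, standing upright; origin: centre of its underside.
- post: Bystander, leave alone: a steel optics post on a 62 mm round foot, 90 mm tall; origin: centre of its underside.
- driver: Bystander, leave alone: a screwdriver, 160 mm long, lying flat; origin near its middle.
- mirror_mount: Bystander, leave alone: a black mirror mount with a 42 mm mirror, 63 mm tall; origin: centre of its underside.
- dish: Bystander, leave alone: a shallow glass dish, 84 mm across, 16 mm tall; origin: centre of its underside.
Not all that is in view belongs to the job. What is shaped like the controller but turquoise is not meant.

How it is judged:
By the outcome, as a careful person would: the job done as asked, in the order asked, and still so for the second after the job is handed in, with the robot touching nothing.
Of bar1, bar2, bar3, bar4 only 2 to 4 are there at a start; the rules pass over those that are not, and their reading is None.
At some moment in a run one of bar1, bar2, bar3, bar4, frame may be knocked a few centimetres aside while the robot is not near it.
Once in a run the grip may slacken for a moment while it holds something.
It also fails if it takes over 210 s, if anything falls off the work surface, if the arm or the gripper's body presses on something with over 40 N, if the wrist force passes 120 N, or if a joint passes its speed limit or range.

## Working session

There is one attempt and no reset: what is moved stays moved. The work goes in short steps, Python scripts to look and compute and a shell command to move; the robot and the scene stay as the last step left them, time stands still between calls to the robot, and variables do not carry over. Pictures are saved under pics/ and viewed, and the job is handed in when it is done.

```bash
mkdir -p pics; ls; python3 - <<'E'
from cell import monitor, vision, order, manip
import cv2
print(manip.grasp_offset, monitor.read_state())
for n in("scene","top"):
    c=vision.camera(n); cv2.imwrite(f"pics/{n}0.png",c["color"])
    print(n,{k:(v.tolist() if hasattr(v,'tolist') else v) for k,v in c.items() if k!="color"})
E
```

```text
pics
18.8 {'clock': 0.0, 'joints': array([ 1.07838513e+00,  3.00482396e-01,  1.52156601e+00,  1.20524738e-05,
        1.32069373e+00, -6.65763994e-02]), 'qd': array([-0.00087054, -0.00024096, -0.00068574,  0.00079976, -0.00078756,
        0.00188879]), 'effort': array([ 8.91903583e-04, -5.31808662e+01, -3.52730048e+01,  7.08295754e-02,
        2.44613760e-02, -4.78972015e-05]), 'eef_pos': array([227.04058542, 500.62348502, 166.68653177]), 'eef_rot': array([-3.14044649e+00, -8.81201745e-05,  2.71575481e+00]), 'wrist_force': array([-0.26813152, -0.94537435,  1.27988914]), 'moment': array([-0.00085611,  0.01252129,  0.02205993]), 'finger_gap': 94.42266589841523}
scene {'fx': 442.2632369810544, 'fy': 442.2632369810544, 'cx': 280.23177428668987, 'cy': 213.40636413589883, 'distortion': [-0.02970176722569898, 0.0, 0.0, 0.0, 0.0], 'cam_to_world': [[0.7707269739878698, 0.4437025660081975, -0.4572832431712786, 991.0729931477041], [0.637140327802722, -0.5303043543683451, 0.5593116255053283, -663.144981971642], [0.005668708401522251, -0.7224301520947987, -0.6914206686882775, 888.1170297430145], [0.0, 0.0, 0.0, 1.0]]}
top {'fx': 530.5781973849273, 'fy': 530.5781973849273, 'cx': 281.40583514324953, 'cy': 215.3063525308608, 'distortion': [-0.1296788642309331, 0.0, 0.0, 0.0, 0.0], 'cam_to_world': [[0.02415935333289808, -0.9842151082314342, 0.17531955502887397, 223.54231416518124], [-0.9997070556512279, -0.023528986170860706, 0.005673595942995788, -29.507551679807413], [-0.0014589474593411668, -0.17540526656505395, -0.9844952330679683, 1445.682374485706], [0.0, 0.0, 0.0, 1.0]]}
```

View pics/scene0.png

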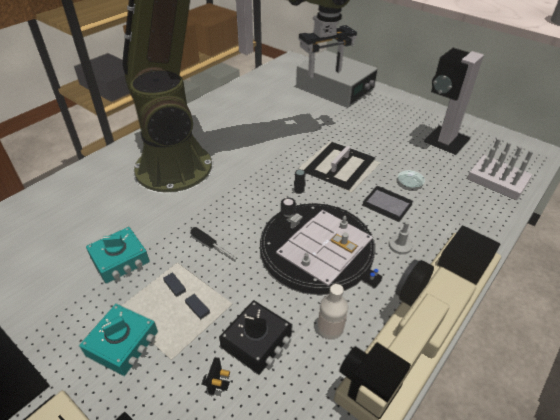

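View pics/top0.png

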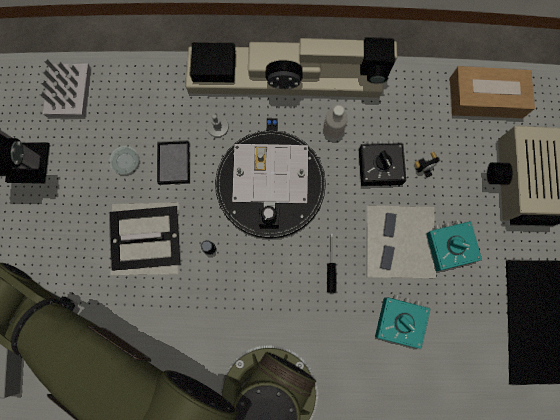

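```bash
cat > h.py <<'E'
from cell import monitor, vision, order, manip
import cv2, numpy as np
def K(c): return np.array([[c["fx"],0,c["cx"]],[0,c["fy"],c["cy"]],[0,0,1]])
def ray(c,uv):
    p=cv2.undistortPoints(np.array(uv,float).reshape(-1,1,2),K(c),np.array(c["distortion"])).reshape(-1,2)
    M=np.array(c["cam_to_world"]); d=np.c_[p,np.ones(len(p))]@M[:3,:3].T
    return M[:3,3],d
def plane(c,uv,z):
    o,d=ray(c,uv); return o+d*((z-o[2])/d[:,2])[:,None]
def proj(c,P):
    M=np.linalg.inv(np.array(c["cam_to_world"])); P=np.array(P,float).reshape(-1,3)
    r=cv2.Rodrigues(M[:3,:3])[0]
    return cv2.projectPoints(P,r,M[:3,3],K(c),np.array(c["distortion"]))[0].reshape(-1,2)
def crop(c,x0,y0,x1,y1,s,fn):
    cv2.imwrite("pics/"+fn,cv2.resize(c["color"][y0:y1,x0:x1],None,fx=s,fy=s,interpolation=cv2.INTER_CUBIC))
E
python3 - <<'E'
from h import *
c=vision.camera("top")
crop(c,205,115,335,245,5,"t_stage.png")
crop(c,95,125,225,285,4,"t_left.png")
crop(c,350,130,490,290,4,"t_right.png")
E
```

```text
(no output)
```

View pics/t_stage.png

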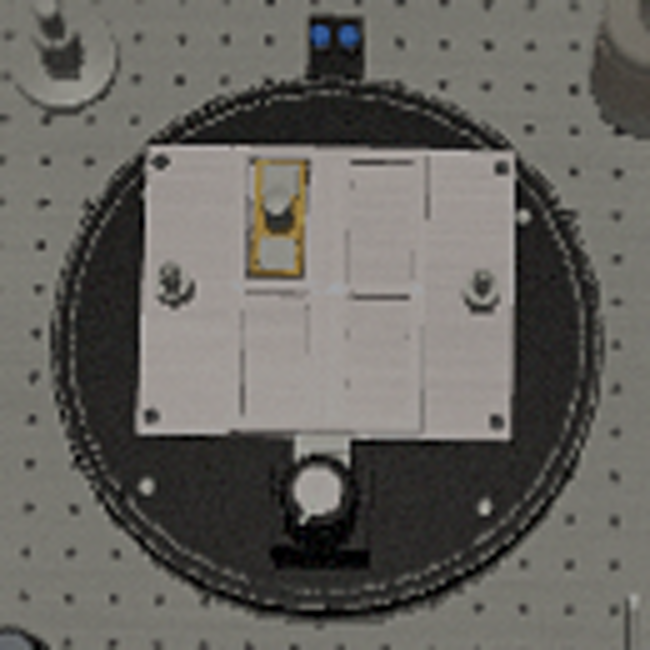

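View pics/t_left.png

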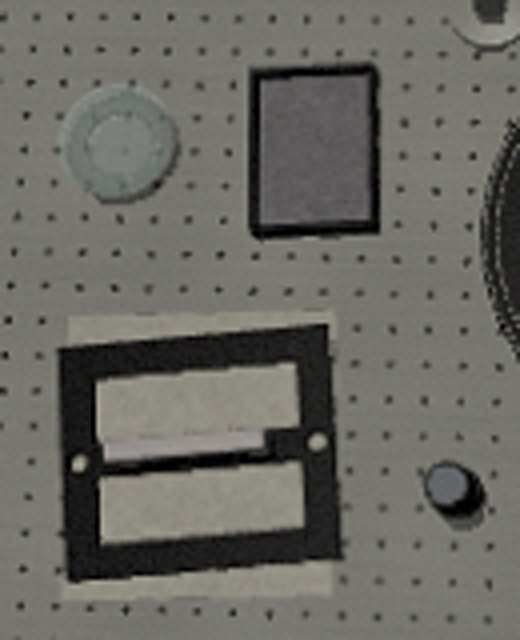

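View pics/t_right.png

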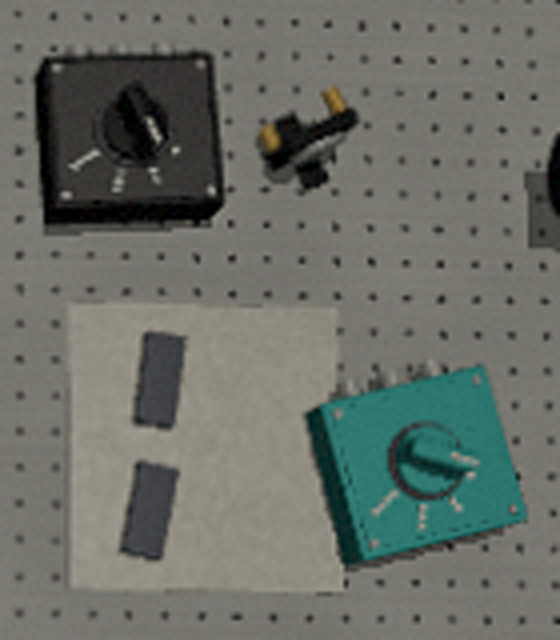

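```bash
cat >> h.py <<'E'
def rects(c,mask,roi,z,amin=60):
    x0,y0,x1,y1=roi; m=np.zeros(mask.shape,np.uint8); m[y0:y1,x0:x1]=mask[y0:y1,x0:x1].astype(np.uint8)*255
    out=[]
    for k in cv2.findContours(m,cv2.RETR_EXTERNAL,cv2.CHAIN_APPROX_NONE)[0]:
        if cv2.contourArea(k)<amin: continue
        w=plane(c,k.reshape(-1,2),z)[:,:2].astype(np.float32)
        r=cv2.minAreaRect(w); b=cv2.boxPoints(r); e=b[1]-b[0],b[2]-b[1]
        L=max(e,key=np.linalg.norm); yaw=np.arctan2(L[1],L[0])
        yaw=(yaw+np.pi/2)%np.pi-np.pi/2
        out.append((np.round(r[0],1).tolist(),np.round(sorted(r[1]),1).tolist(),round(float(yaw),3),cv2.boundingRect(k)))
    return out
E
python3 - <<'E'
from h import *
c=vision.camera("top"); s=vision.camera("scene")
im=c["color"].astype(int); g=im.max(2)
print("px",[im[y,x].tolist() for x,y in [(389,224),(387,258),(240,175),(261,153),(115,215),(400,270),(173,162),(362,180),(383,180)]])
print("nest",rects(c,g>150,(225,135,315,205),44,300))
sat=im.max(2)-im.min(2)
print("bars",rects(c,g<110,(372,208,430,276),14))
print("frame",rects(c,g<70,(100,200,188,276),8,500))
print("case",rects(c,g<60,(150,135,196,190),18,200))
print("ctl",rects(c,g<60,(355,138,410,190),48,300))
print("brass",rects(c,(im[...,2]-im[...,0])>50,(225,135,315,205),48,20))
E
```

```text
px [[66, 66, 63], [69, 65, 65], [45, 49, 52], [121, 129, 129], [26, 26, 23], [135, 147, 151], [94, 94, 96], [0, 0, 0], [30, 33, 32]]
nest [([590.5, 12.5], [161.5, 201.7], -1.565, (233, 144, 75, 59))]
bars [([369.9, -310.3], [30.9, 65.2], -0.219, (380, 245, 15, 25)), ([459.7, -318.0], [31.0, 67.6], -0.141, (383, 213, 14, 25))]
frame [([407.7, 355.9], [164.4, 196.0], -1.459, (109, 206, 72, 65))]
case [([621.4, 286.3], [91.4, 123.4], 0.065, (157, 141, 33, 44))]
ctl [([620.7, -293.1], [122.2, 126.1], -1.54, (359, 143, 47, 44))]
brass [([630.2, 40.7], [27.3, 62.5], 0.022, (255, 147, 11, 23))]
```

```bash
python3 - <<'E'
from h import *
s=vision.camera("scene")
crop(s,255,165,385,295,5,"s_stage.png")
im=s["color"].astype(int); g=im.max(2)
print([im[y,x].tolist() for x,y in [(300,250),(330,225),(355,260),(172,283),(197,305),(150,300)]])
print("nest",rects(s,g>140,(270,200,375,290),44,300))
print("bars",rects(s,g<100,(150,262,225,325),14))
print("case",rects(s,g<60,(360,180,415,225),18,200))
print("frame",rects(s,g<60,(295,135,385,195),8,500))
E
```

```text
[[182, 183, 191], [188, 190, 200], [39, 38, 41], [73, 68, 64], [74, 69, 67], [177, 189, 194]]
nest [([582.6, 39.9], [232.7, 319.4], -1.148, (277, 200, 98, 85))]
bars [([463.2, -324.0], [29.4, 69.1], -0.143, (185, 294, 25, 25)), ([372.8, -316.3], [29.0, 70.4], -0.2, (164, 273, 22, 23))]
case [([626.5, 277.1], [102.1, 119.4], 0.069, (363, 187, 49, 34))]
frame [([408.7, 352.0], [160.9, 194.9], -1.457, (304, 143, 70, 46))]
```

View pics/s_stage.png

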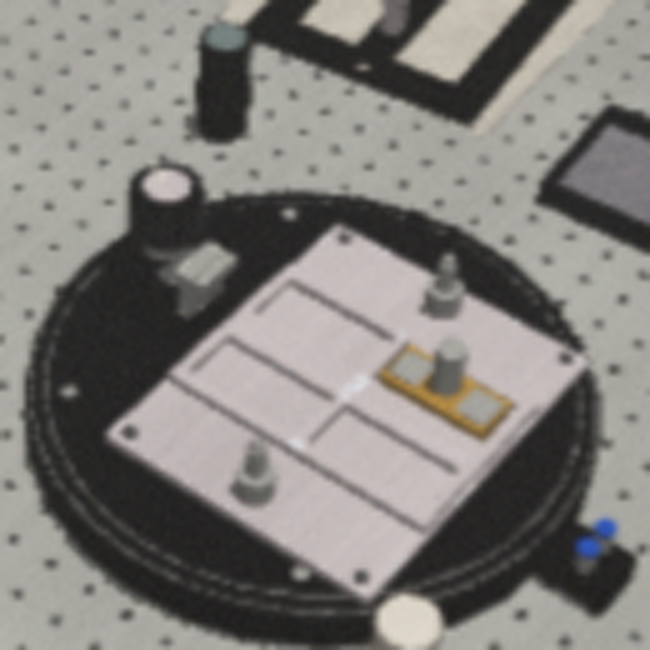

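```bash
python3 - <<'E'
from h import *
c=vision.camera("top"); s=vision.camera("scene")
def T(a,x0,y0,k=5): return (np.array(a,float)+.5)/k-.5+np.array([x0,y0])
S=lambda a:T(a,255,165); C=lambda a:T(a,205,115)
def rep(n,w):print(n,np.round(w[:,:2],1).tolist(),np.round(w.mean(0),1).tolist())
# order: (-x,+y),(+x,+y),(+x,-y),(-x,-y)
ws=plane(s,S([(340,225),(587,362),(370,598),(108,433)]),44); wc=plane(c,C([(137,433),(150,147),(515,152),(512,440)]),44)
rep("scene",ws);rep("top",wc)
def tri(uc,us):
    A=[];b=[]
    M=np.zeros((3,3));v=np.zeros(3)
    for cam,u in((c,uc),(s,us)):
        o,d=ray(cam,[u]);d=d[0]/np.linalg.norm(d[0]);P=np.eye(3)-np.outer(d,d);M+=P;v+=P@o
    return np.linalg.solve(M,v)
for n,a,b in[("pin+",(170,270),(448,257)),("pin-",(482,275),(257,443)),("knobtop",(316,485),(167,185))]:
    print(n,np.round(tri(C(a),S(b)),1))
print("sh",np.round(plane(c,C([(176,288),(481,295)]),53.5),1).tolist(),np.round(plane(s,S([(445,297),(254,482)]),53.5),1).tolist())
print("knob",np.round(plane(c,C([(318,487)]),112),1),np.round(plane(s,S([(167,185)]),112),1))
print("screws",np.round(plane(c,C([(159,161),(502,168),(496,421),(151,415)]),44),1).tolist(),np.round(plane(s,S([(566,358),(361,577),(130,432),(345,238)]),44),1).tolist())
E
```

```text
scene [[513.6, 107.3], [674.4, 105.1], [675.2, -93.7], [513.2, -93.6]] [594.1, 6.3, 44.0]
top [[508.6, 112.9], [669.9, 112.5], [671.6, -88.8], [509.6, -89.6]] [589.9, 11.7, 44.0]
pin+ [590.6  95.1  76.3]
pin- [591.6 -71.9  75.1]
knobtop [467.9  11.6 114.5]
sh [[587.4, 94.1, 53.5], [587.3, -71.2, 53.5]] [[594.8, 89.0, 53.5], [594.2, -78.6, 53.5]]
knob [[468.8  12.1 112. ]] [[464.9  12.1 112. ]]
screws [[661.9, 107.2, 44.0], [662.2, -81.8, 44.0], [519.8, -80.8, 44.0], [518.7, 105.7, 44.0]] [[664.4, 100.6, 44.0], [664.7, -86.3, 44.0], [521.4, -86.0, 44.0], [521.9, 100.5, 44.0]]
```

Candidates:
- **Controller:** black box at top (383,165). The turquoise boxes at (455,246) and (404,323) are not it.
- **Bars:** top (389,224) and (387,258), only two.
- **Standard:** brass plate at (261,158). The dark plate at (530,320) is not part of the job.
- **Case:** black tray at (173,162). The glass dish at (124,160) is not it.
- **Knob:** (268,215), as opposed to the lens tube at (207,247).
- **Frame:** (145,238).

The crops confirm each choice. The scene crop shows brass with a steel post at crop (450,380), two pins, and the knob at (167,200).

```bash
python3 -m jog '[[0,0,0,0,0,0.143,100],[0,0,0,0,0,0.143,60],[0,0,0,0,0,0.143,60],[0,0,0,0,0,0.143,60],[0,0,0,0,0,0.143,60],[0,0,0,0,0,0.143,60],[0,0,0,0,0,0.143,60],[0,0,0,0,0,0.143,60]]' 20
python3 - <<'E'
from h import *
c=vision.camera("top"); s=vision.camera("scene")
crop(c,245,140,275,175,16,"t_std.png")
crop(s,325,225,365,260,14,"s_std.png")
crop(c,355,135,415,195,9,"t_ctl.png")
print(monitor.read_state()["eef_rot"],monitor.read_state()["joints"])
E
```

```text
clock: 1.2
eef_pos: [227.2, 500.9, 167.2]
eef_rot: [-3.142, 0.0, 1.566]
wrist_force: [-0.4, 0.0, 0.2]
finger_gap: 56.4
[-3.14157519e+00  1.48213506e-05  1.56942134e+00] [1.07838617e+00 2.99905352e-01 1.52104038e+00 8.68342413e-06
 1.32066823e+00 1.07975901e+00]
```

View pics/t_std.png

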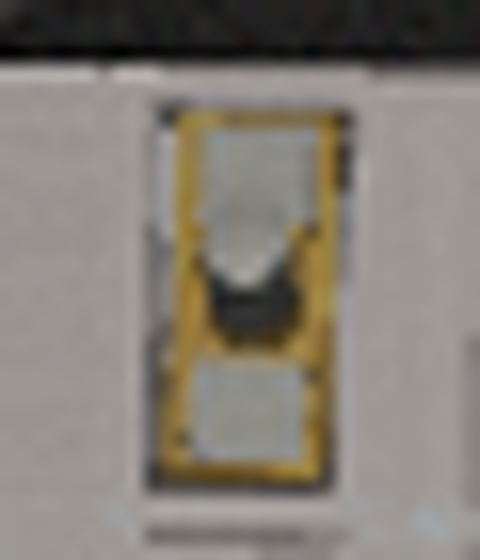

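View pics/s_std.png

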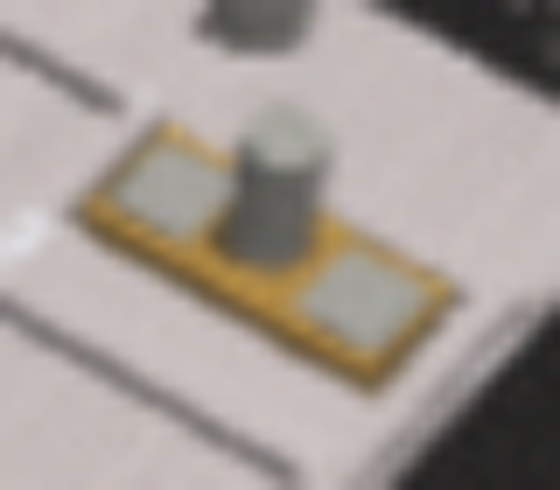

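View pics/t_ctl.png

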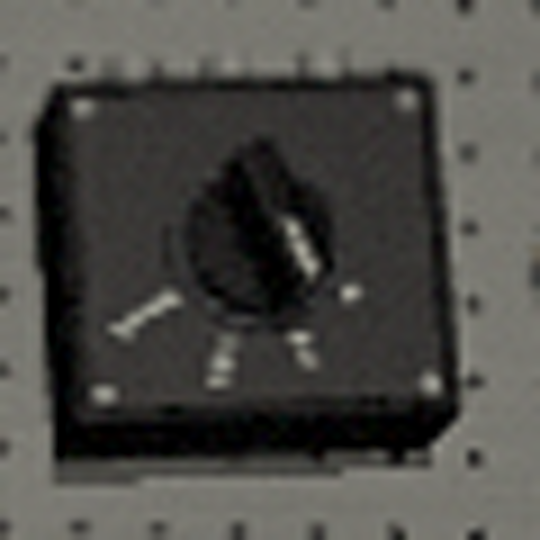

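```bash
python3 - <<'E'
from h import *
c=vision.camera("top"); s=vision.camera("scene")
def T(a,x0,y0,k): return (np.array(a,float)+.5)/k-.5+np.array([x0,y0])
w=plane(c,T([(178,108),(335,112),(325,478),(160,475)],245,140,16),48);print(w.round(1).tolist(),w.mean(0).round(1))
w=plane(s,T([(165,122),(463,297),(375,380),(80,205)],325,225,14),48);print(w.round(1).tolist(),w.mean(0).round(1))
print(plane(s,T([(285,137)],325,225,14),78).round(1))
m=vision.camera("top")["color"].astype(int)
# bars hulls in both, ctl features
t=plane(c,T([(82,107),(408,98),(430,384),(104,394)],355,135,9),48);print("ctl screws",t.round(1).tolist(),t.mean(0).round(1))
t=plane(c,T([(60,88),(428,80),(455,408),(72,415)],355,135,9),48);print("ctl corners",t.round(1).tolist(),t.mean(0).round(1))
t=plane(c,T([(248,150),(318,275)],355,135,9),90);print("sel",t.round(1).tolist())
E
```

```text
[[663.3, 53.9, 48.0], [663.1, 26.9, 48.0], [598.2, 26.7, 48.0], [598.1, 54.7, 48.0]] [630.7  40.6  48. ]
[[596.6, 52.9, 48.0], [663.5, 51.2, 48.0], [662.2, 23.9, 48.0], [596.5, 25.2, 48.0]] [629.7  38.3  48. ]
[[629.5  38.2  78. ]]
ctl screws [[670.4, -243.2, 48.0], [676.4, -344.1, 48.0], [585.9, -349.0, 48.0], [580.1, -249.3, 48.0]] [ 628.2 -296.4   48. ]
ctl corners [[676.3, -236.5, 48.0], [682.4, -350.5, 48.0], [578.6, -356.5, 48.0], [573.3, -239.5, 48.0]] [ 627.6 -295.8   48. ]
sel [[645.1, -286.3, 90.0], [607.3, -306.6, 90.0]]
```

```bash
python3 -m jog '[[-2.88,2.52,0,0,0,0,60],[-2.88,2.52,0,0,0,0,60],[-2.88,2.52,0,0,0,0,60],[-2.88,2.52,0,0,0,0,60],[-2.88,2.52,0,0,0,0,60],[-2.88,2.52,0,0,0,0,60],[-2.88,2.52,0,0,0,0,60],[-2.88,2.52,0,0,0,0,60]]' ; python3 -m jog '[[-2.88,2.52,0,0,0,0,60],[-2.88,2.52,0,0,0,0,60],[-2.88,2.52,0,0,0,0,60],[-2.88,2.52,0,0,0,0,60],[-2.88,2.52,0,0,0,0,60],[-2.88,2.52,0,0,0,0,60],[-2.88,2.52,0,0,0,0,60],[-2.88,2.52,0,0,0,0,60]]';  python3 -m jog '[[0,0,0,0,0,0,60],[0,0,0,0,0,0,60]]'
cat > st.py <<'E'
from h import *
s=monitor.read_state()
for k in("clock","eef_pos","eef_rot","wrist_force","moment","finger_gap"): print(k,np.round(s[k],3))
E
python3 st.py
```

```text
clock: 2.25
eef_pos: [429.9, 269.4, 167.4]
eef_rot: [3.141, -0.0, 1.575]
wrist_force: [-0.2, 0.7, -0.6]
finger_gap: 56.8
clock: 3.05
eef_pos: [631.7, 39.1, 167.2]
eef_rot: [3.142, 0.0, 1.575]
wrist_force: [0.1, 0.3, -0.2]
finger_gap: 56.3
clock: 3.25
eef_pos: [630.8, 40.1, 166.7]
eef_rot: [-3.141, -0.0, 1.573]
wrist_force: [-0.6, -0.6, -0.5]
finger_gap: 56.7
clock 3.25
eef_pos [630.751  40.121 166.687]
eef_rot [-3.141 -0.     1.573]
wrist_force [-0.573 -0.58  -0.466]
moment [-0.096  0.107 -0.026]
finger_gap 56.673
```

```bash
python3 -m jog '[[0,0,2.9,0,0,0,60],[0,0,2.9,0,0,0,60],[0,0,2.9,0,0,0,60],[0,0,1.8,0,0,0,60],[0,0,1,0,0,0,60],[0,0,0,0,0,0,60]]'; python3 - <<'E'
from h import *
c=vision.camera("top"); s=vision.camera("scene")
crop(c,230,120,300,190,8,"t_g1.png")
crop(s,310,190,385,265,8,"s_g1.png")
E
```

```text
clock: 3.85
eef_pos: [630.0, 41.3, 51.5]
eef_rot: [-3.14, -0.0, 1.574]
wrist_force: [-0.1, -0.4, 0.3]
finger_gap: 56.3
```

View pics/s_g1.png

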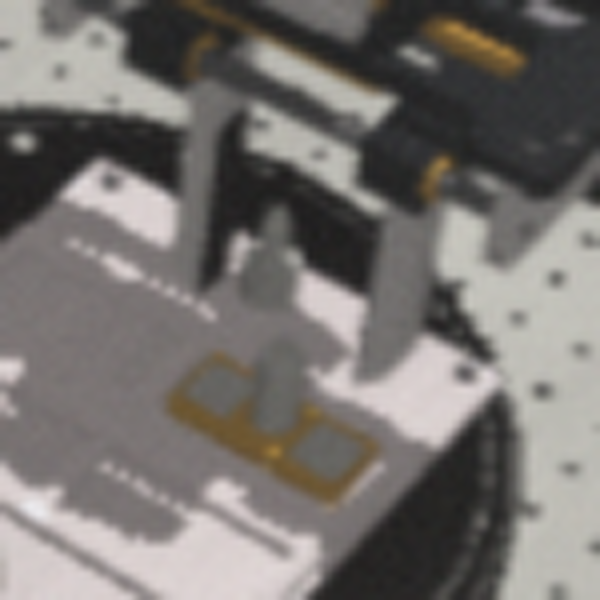

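```bash
python3 - <<'E'
from h import *
s=vision.camera("scene")
def T(a,x0,y0,k): return (np.array(a,float)+.5)/k-.5+np.array([x0,y0])
print(plane(s,T([(190,290),(375,377)],310,190,8),51.5).round(1).tolist())
p=proj(s,[[630,41,51.5],[602,41,51.5],[658,41,51.5]]); print(((p-[310,190])*8).round())
E
```

```text
[[576.6, 67.5, 51.5], [645.4, 73.3, 51.5]]
[[277. 407.]
 [205. 367.]
 [350. 449.]]
```

View pics/t_g1.png

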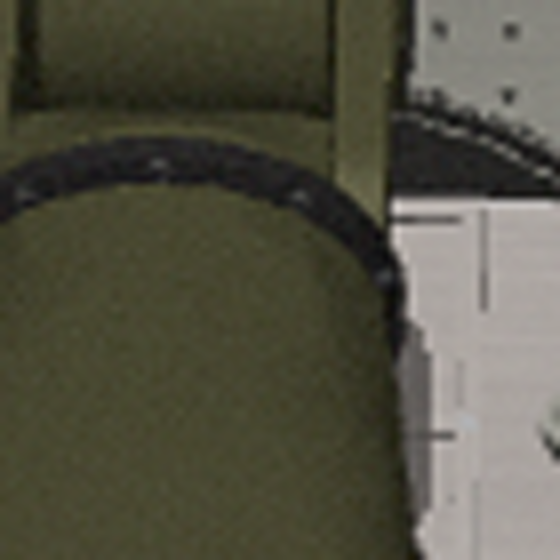

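```bash
python3 - <<'E'
from h import *
s=vision.camera("scene")
crop(s,310,190,385,265,8,"s_g2.png"); print(monitor.read_state()["eef_pos"])
E
```

```text
[631.40372152  40.69394997  53.62267501]
```

View pics/s_g2.png

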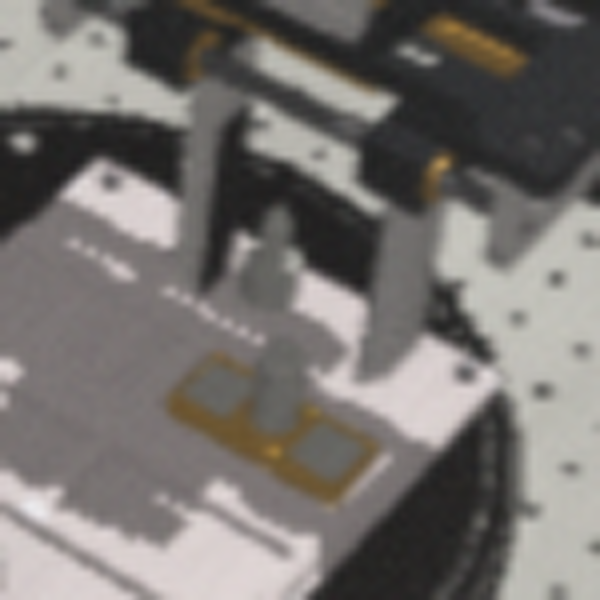

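```bash
python3 - <<'E'
from h import *
s=vision.camera("scene")
for z in (51.5,84,100,120,148,200): print(z,((proj(s,[[631,41,z],[603,41,z],[659,41,z]])-[310,190])*8).round().tolist())
cv2.imwrite("pics/s_full2.png",cv2.resize(s["color"][0:300,200:500],None,fx=2,fy=2))
E
```

```text
51.5 [[279.0, 409.0], [207.0, 368.0], [353.0, 450.0]]
84 [[290.0, 339.0], [217.0, 298.0], [366.0, 380.0]]
100 [[296.0, 303.0], [221.0, 263.0], [372.0, 345.0]]
120 [[303.0, 258.0], [228.0, 217.0], [380.0, 299.0]]
148 [[313.0, 192.0], [236.0, 152.0], [392.0, 234.0]]
200 [[333.0, 64.0], [254.0, 24.0], [415.0, 105.0]]
```

View pics/s_full2.png

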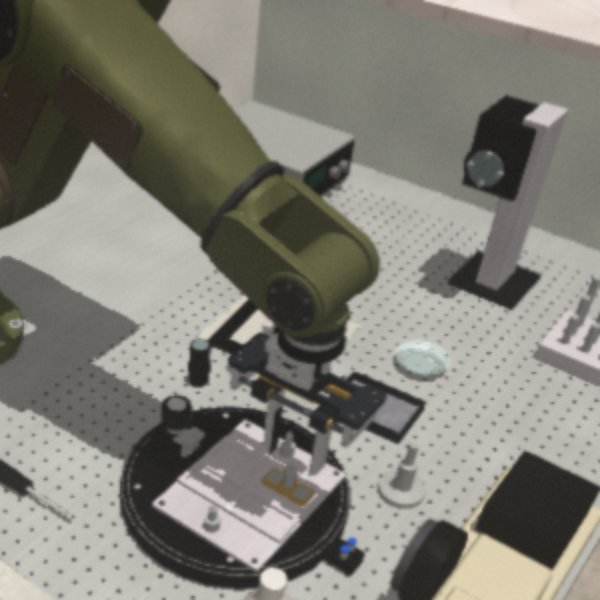

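```bash
python3 -m jog '[[0,0,-2.5,0,0,0,40],[0,0,-2.5,0,0,0,20],[0,0,0,0,0,0,0],[0,0,0,0,0,0,0],[0,0,0,0,0,0,0],[0,0,0,0,0,0,0],[0,0,0,0,0,0,0]]'; python3 - <<'E'
from h import *
s=vision.camera("scene")
crop(s,310,190,385,265,8,"s_g3.png"); p=monitor.read_state()["eef_pos"];print(p, ((proj(s,[p])-[310,190])*8).round())
E
```

```text
clock: 4.8
eef_pos: [630.6, 40.5, 101.6]
eef_rot: [-3.141, 0.0, 1.572]
wrist_force: [0.1, -0.5, -0.4]
finger_gap: 3.8
[630.62063928  40.48697783 101.71473475] [[295. 300.]]
```

View pics/s_g3.png

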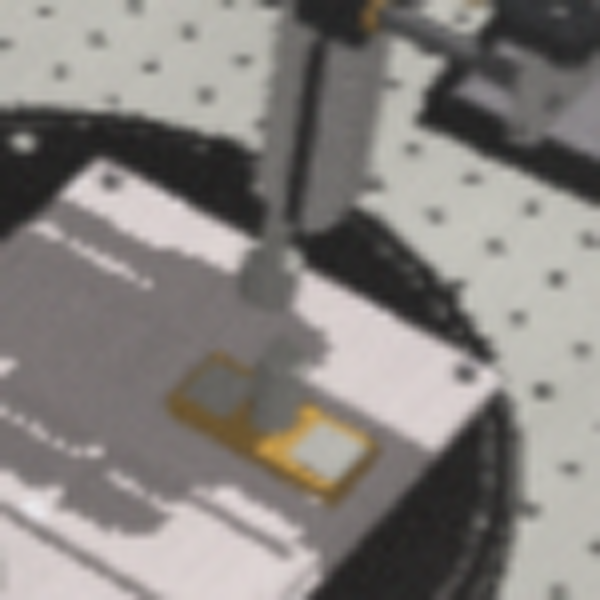

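```bash
python3 - <<'E'
from h import *
c=vision.camera("top"); s=vision.camera("scene")
for z in (0,): print(proj(c,[[0,0,z]]),proj(s,[[0,0,z]]))
cv2.imwrite("pics/t3.png",c["color"])
o=s["color"].copy()
P=[[0,0,0],[100,0,0],[0,100,0],[-100,0,0],[0,-100,0]]
for p in proj(s,P): cv2.circle(o,tuple(int(v) for v in p),2,(0,0,255),-1)
cv2.imwrite("pics/s3.png",cv2.resize(o[60:260,100:420],None,fx=2.4,fy=2.4))
q=monitor.read_state()["joints"];print(q)
E
```

```text
[[269.02847992 393.81144306]] [[173.93605611 167.43192403]]
[ 6.16079516e-03  5.37393287e-01  1.34185607e+00 -3.86168392e-07
  1.26282196e+00  5.15234072e-03]
```

View pics/s3.png

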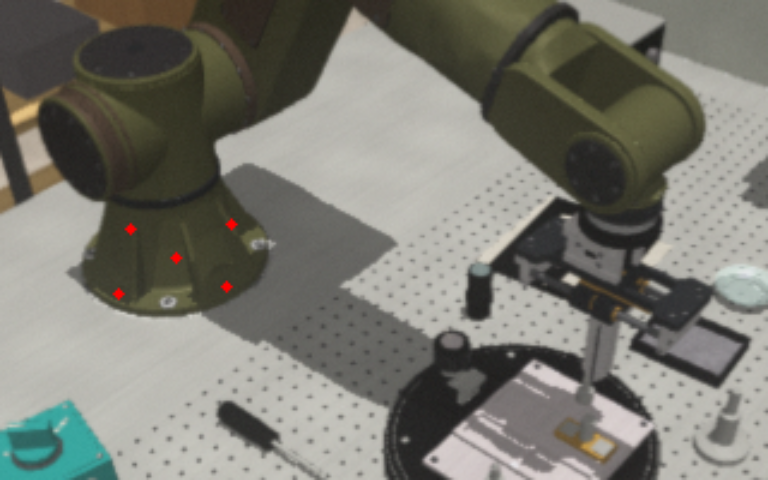

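View pics/t3.png

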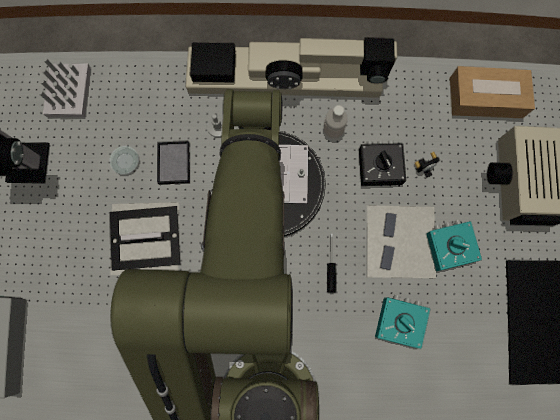

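```bash
python3 -m jog '[[0,0,1.6,0,0,0,0],[0,0,0.2,0,0,0,0],[0,0,0,0,0,0,0]]'; python3 -m jog '[[0,0,0.2,0,0,0,0],[0,0,0,0,0,0,0]]';python3 -m jog '[[0,0,0.2,0,0,0,0],[0,0,0,0,0,0,0]]';python3 -m jog '[[0,0,0.2,0,0,0,0],[0,0,0,0,0,0,0]]'; python3 -m jog '[[0,0,0.2,0,0,0,0],[0,0,0,0,0,0,0]]'
```

```text
clock: 5.25
eef_pos: [630.6, 40.5, 83.9]
eef_rot: [-3.141, 0.0, 1.572]
wrist_force: [-0.0, -0.4, -0.3]
finger_gap: 0.5
clock: 5.45
eef_pos: [631.0, 40.5, 82.5]
eef_rot: [3.141, 0.0, 1.572]
wrist_force: [-0.7, 0.5, 0.4]
finger_gap: 0.4
clock: 5.65
eef_pos: [630.8, 40.5, 80.2]
eef_rot: [-3.142, -0.0, 1.572]
wrist_force: [0.5, 0.3, 0.8]
finger_gap: 0.5
clock: 5.85
eef_pos: [630.7, 40.5, 78.0]
eef_rot: [-3.141, 0.0, 1.572]
wrist_force: [-0.1, -0.9, -0.3]
finger_gap: 0.7
clock: 6.05
eef_pos: [630.7, 40.5, 75.9]
eef_rot: [-3.141, -0.0, 1.572]
wrist_force: [0.1, -0.1, 0.2]
finger_gap: 0.3
```

```bash
python3 -m jog '[[0,0,0.2,0,0,0,0],[0,0,0,0,0,0,0]]';python3 -m jog '[[0,0,0.2,0,0,0,0],[0,0,0,0,0,0,0]]';python3 - <<'E'
from h import *
s=vision.camera("scene")
crop(s,310,190,385,265,8,"s_g4.png"); p=monitor.read_state();print(p["eef_pos"],p["wrist_force"])
E
```

```text
clock: 6.25
eef_pos: [630.7, 40.5, 73.9]
eef_rot: [-3.141, 0.0, 1.572]
wrist_force: [0.0, -0.1, 0.1]
finger_gap: 0.6
clock: 6.45
eef_pos: [630.7, 40.5, 72.0]
eef_rot: [-3.141, -0.0, 1.572]
wrist_force: [0.6, -0.6, 0.8]
finger_gap: 0.9
[630.77059958  40.46319581  72.0851885 ] [-0.52697642  0.30018965 -0.68580223]
```

View pics/s_g4.png

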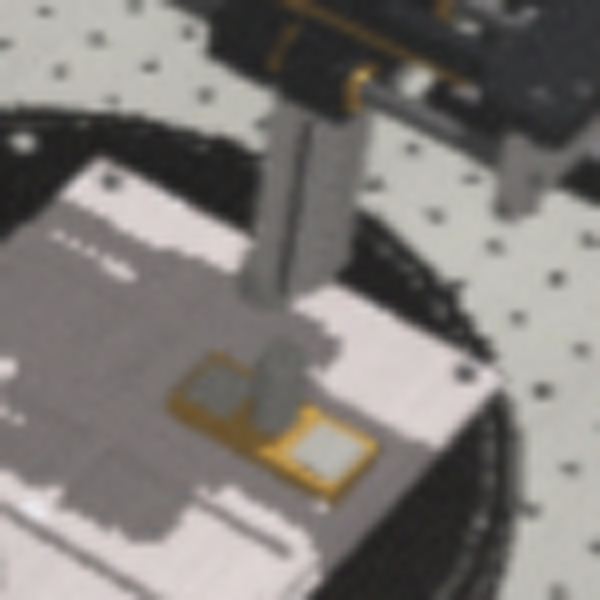

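```bash
python3 -m jog '[[0,0,0.7,0,0,0,0],[0,0,0.7,0,0,0,0],[0,0,0.6,0,0,0,0],[0,0,0,0,0,0,0]]';python3 -m jog '[[0,0,0.15,0,0,0,0],[0,0,0,0,0,0,0]]';python3 -m jog '[[0,0,0.15,0,0,0,0],[0,0,0,0,0,0,0]]';python3 - <<'E'
from h import *
s=vision.camera("scene")
crop(s,310,190,385,265,8,"s_g5.png"); p=monitor.read_state();print(p["eef_pos"],p["wrist_force"])
E
```

```text
clock: 6.9
eef_pos: [630.2, 40.5, 50.9]
eef_rot: [-3.14, 0.0, 1.572]
wrist_force: [-0.0, -0.2, -0.4]
finger_gap: 0.6
clock: 7.1
eef_pos: [630.9, 40.5, 50.7]
eef_rot: [3.142, 0.0, 1.572]
wrist_force: [-0.3, -0.1, 0.7]
finger_gap: 0.4
clock: 7.3
eef_pos: [630.8, 40.5, 49.2]
eef_rot: [3.142, 0.0, 1.572]
wrist_force: [0.2, -0.5, 0.8]
finger_gap: 0.2
[630.8177155   40.50546409  49.25704255] [ 0.60093044  0.04256245 -0.12503157]
```

View pics/s_g5.png

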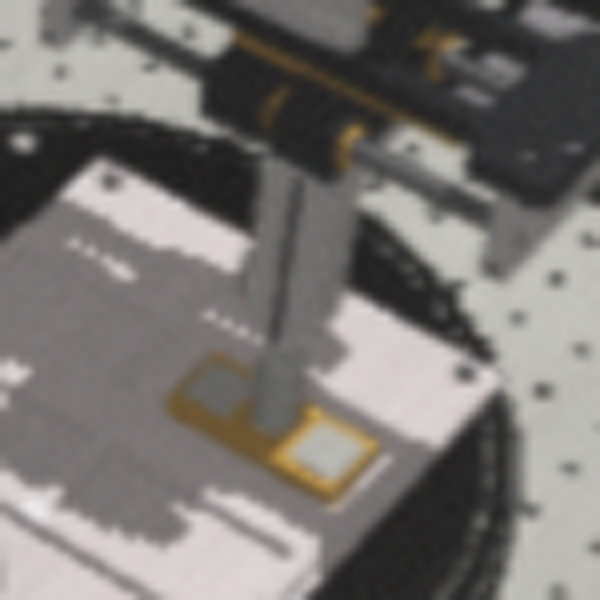

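```bash
python3 -m jog '[[0,0,0.15,0,0,0,0],[0,0,0,0,0,0,0]]';python3 -m jog '[[0,0,0.1,0,0,0,0],[0,0,0,0,0,0,0]]';python3 -m jog '[[0,0,0.1,0,0,0,0],[0,0,0,0,0,0,0]]'
```

```text
clock: 7.55
eef_pos: [630.8, 40.5, 47.6]
eef_rot: [-3.141, 0.0, 1.572]
wrist_force: [0.3, -0.3, 0.2]
finger_gap: 0.3
clock: 7.75
eef_pos: [630.8, 40.5, 46.6]
eef_rot: [-3.141, 0.0, 1.572]
wrist_force: [-0.1, 0.4, 0.4]
finger_gap: 0.8
clock: 7.95
eef_pos: [630.8, 40.5, 45.6]
eef_rot: [-3.141, -0.0, 1.572]
wrist_force: [0.5, -0.3, 0.1]
finger_gap: 0.7
```

```bash
python3 -m jog '[[0,0,0.1,0,0,0,0],[0,0,0,0,0,0,0]]';python3 -m jog '[[0,0,0.1,0,0,0,0],[0,0,0,0,0,0,0]]';python3 - <<'E'
from h import *
s=vision.camera("scene")
crop(s,330,200,380,250,14,"s_g6.png"); p=monitor.read_state();print(p["eef_pos"],p["wrist_force"])
E
```

```text
clock: 8.15
eef_pos: [630.8, 40.5, 44.6]
eef_rot: [-3.141, 0.0, 1.572]
wrist_force: [-0.0, -0.2, 0.2]
finger_gap: 0.4
clock: 8.35
eef_pos: [630.8, 40.5, 43.6]
eef_rot: [-3.141, 0.0, 1.572]
wrist_force: [0.2, 0.6, -0.7]
finger_gap: 0.7
[630.78860235  40.47906651  43.65349024] [0.22672661 0.44857276 0.68572274]
```

View pics/s_g6.png

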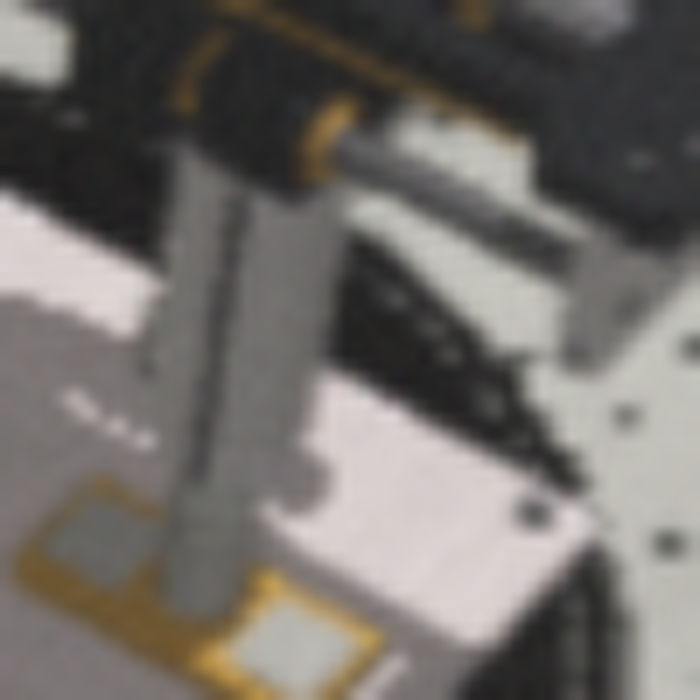

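```bash
python3 -m jog '[[0,0,-3.5,0,0,0,0],[0,0,-3.5,0,0,0,0],[0,0,-3,-0.15,0,0,0],[0,0,0,-0.15,0,0,0],[0,0,0,-0.15,0,0,0],[0,0,0,-0.15,0,0,0],[0,0,0,0,0,0,0],[0,0,0,0,0,0,0]]';python3 - <<'E'
from h import *
s=vision.camera("scene");c=vision.camera("top")
p=monitor.read_state();print(p["eef_pos"],p["eef_rot"])
a=proj(s,[p["eef_pos"]]);b=proj(c,[p["eef_pos"]]);print(a,b)
x,y=a[0].astype(int);crop(s,x-40,y-40,x+40,y+40,8,"s_g7.png")
x,y=b[0].astype(int);crop(c,x-40,y-40,x+40,y+40,8,"t_g7.png");print(a.astype(int),b.astype(int))
E
```

```text
clock: 9.2
eef_pos: [630.8, 40.5, 144.2]
eef_rot: [2.545, 0.0, 1.572]
wrist_force: [0.5, -0.2, 1.1]
finger_gap: 0.4
[632.06246279  40.4555925  144.90831718] [ 2.54355668e+00 -2.20046553e-05  1.57167753e+00]
[[349.26349182 215.26229239]] [[258.6414088  146.61028982]]
[[349 215]] [[258 146]]
```

View pics/s_g7.png

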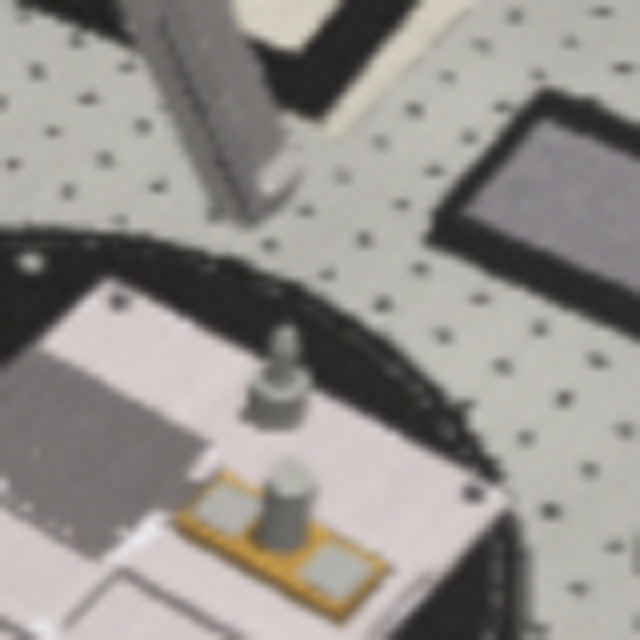

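View pics/t_g7.png

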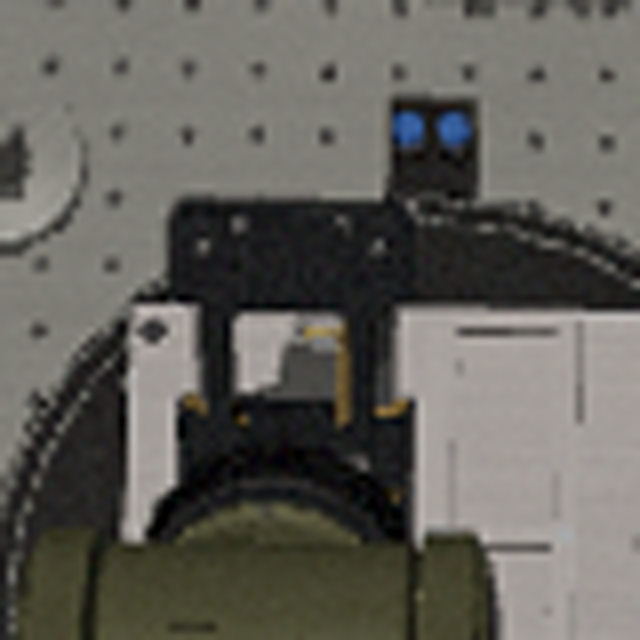

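```bash
python3 - <<'E'
from h import *
s=vision.camera("scene")
for P in ([630.8-.56*33,40.5,144.5+.83*33],[630.8-.56*36,40.5,144.5+.83*36],[605,72,144.5],[610,66,144.5],[630.8,40.5,144.5+33]): print(P,proj(s,[P]).round(1))
E
```

```text
[612.3199999999999, 40.5, 171.89] [[343.6 203.5]]
[610.64, 40.5, 174.38] [[343.2 202.4]]
[605, 72, 144.5] [[347.1 203.8]]
[610, 66, 144.5] [[347.4 205.9]]
[630.8, 40.5, 177.5] [[350.4 205.1]]
```

```bash
python3 -m jog '[[0,0,0,0.15,0,0,0],[0,0,0,0.15,0,0,0],[0,0,0,0.15,0,0,0],[0,0,0,0.15,0,0,0],[0,0,4,0,0,0,0],[0,0,4,0,0,0,0],[0,0,2,0,0,0,0],[0,0,0,0,0,0,0]]';python3 -m jog '[[0,0,0.1,0,0,0,0],[0,0,0,0,0,0,0]]';python3 -m jog '[[0,0,0.1,0,0,0,0],[0,0,0,0,0,0,0]]';python3 -m jog '[[0,0,0.1,0,0,0,0],[0,0,0,0,0,0,0]]';python3 -m jog '[[0,0,0.1,0,0,0,0],[0,0,0,0,0,0,0]]'
```

```text
clock: 10.15
eef_pos: [630.9, 40.4, 42.2]
eef_rot: [-3.138, 0.0, 1.572]
wrist_force: [-0.2, 0.1, 1.0]
finger_gap: 0.6
clock: 10.35
eef_pos: [631.4, 40.4, 42.8]
eef_rot: [-3.141, 0.0, 1.572]
wrist_force: [0.2, 0.0, -0.2]
finger_gap: 0.6
clock: 10.55
eef_pos: [631.0, 40.5, 41.8]
eef_rot: [-3.142, -0.0, 1.572]
wrist_force: [-0.0, 0.1, -0.1]
finger_gap: 0.3
clock: 10.75
eef_pos: [630.8, 40.5, 40.6]
eef_rot: [-3.141, 0.0, 1.572]
wrist_force: [-0.3, -0.2, 0.8]
finger_gap: 0.5
clock: 10.95
eef_pos: [631.0, 40.5, 40.1]
eef_rot: [3.141, 0.0, 1.572]
wrist_force: [-1.0, 0.0, 4.7]
finger_gap: 0.2
```

```bash
python3 -m jog '[[0,0,-0.6,0,0,0,50],[-0.1,0,0,0,0,0,50],[0,0,0,0,0,0,50],[0,0,0,0,0,0,50],[0,0,1.5,0,0,0,50],[0,0,1.5,0,0,0,50],[0,0,0.2,0,0,0,50]]';python3 - <<'E'
from h import *
s=vision.camera("scene")
crop(s,310,190,385,265,8,"s_g8.png"); p=monitor.read_state();print(p["eef_pos"],p["wrist_force"],p["finger_gap"])
E
```

```text
clock: 11.65
eef_pos: [629.3, 39.5, 10.4]
eef_rot: [-3.137, 0.0, 1.572]
wrist_force: [-0.3, -0.1, -0.6]
finger_gap: 46.6
[629.75255315  39.45732542  11.31151742] [-0.263984    0.0862     -0.55755444] 46.86260894904801
```

View pics/s_g8.png

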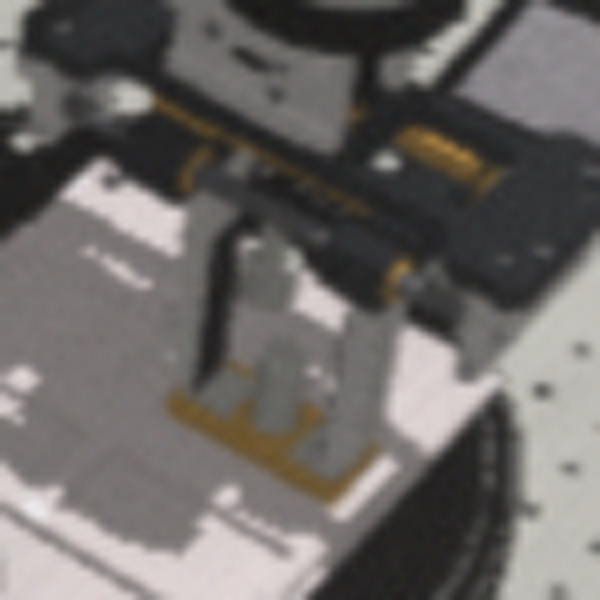

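```bash
python3 -m jog '[[0,0,0,0,0,0,0],[0,0,0,0,0,0,0],[0,0,0,0,0,0,0],[0,0,0,0,0,0,0],[0,0,0,0,0,0,0],[0,0,0,0,0,0,0]]' 30; python3 st.py
```

```text
clock: 12.3
eef_pos: [631.1, 39.5, 14.0]
eef_rot: [3.141, 0.0, 1.572]
wrist_force: [-1.4, 0.2, 2.6]
finger_gap: 15.3
clock 12.3
eef_pos [631.063  39.466  14.016]
eef_rot [3.141 0.    1.572]
wrist_force [-1.358  0.23   2.593]
moment [-0.064  0.094  0.035]
finger_gap 15.252
```

```bash
python3 -m jog '[[0,0,-1.0,0,0,0,0],[0,0,-2,0,0,0,0],[0,0,-2,0,0,0,0],[0,0,-1,0,0,0,0],[1,0,0,0,0,0,0],[2,0,0,0,0,0,0],[3,0,0,0,0,0,0],[3,0,0,0,0,0,0]]';python3 -m jog '[[3,0,0,0,0,0,0],[3,-0.2,0,0,0,0,0],[3,-0.2,0,0,0,0,0],[3,-0.2,0,0,0,0,0],[2,0,0,0,0,0,0],[1.2,0,0,0,0,0,0],[0,0,0,0,0,0,0]]'; python3 - <<'E'
from h import *
s=vision.camera("scene")
crop(s,340,150,440,250,6,"s_g9.png")
E
```

```text
clock: 13.1
eef_pos: [630.1, 130.9, 72.5]
eef_rot: [-3.14, 0.0, 1.571]
wrist_force: [-0.2, -0.3, -0.8]
finger_gap: 14.9
clock: 13.8
eef_pos: [624.3, 282.5, 73.0]
eef_rot: [-3.141, 0.0, 1.573]
wrist_force: [-0.3, 0.3, -1.4]
finger_gap: 15.1
```

View pics/s_g9.png

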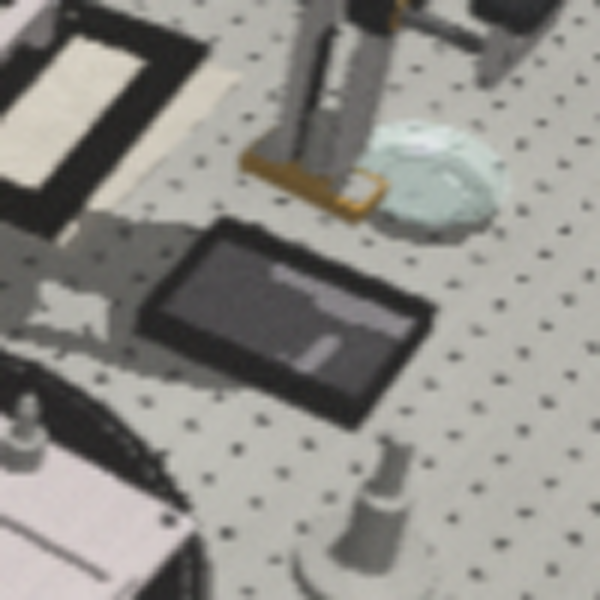

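```bash
python3 -m jog '[[0,0,2,0,0,0,0],[0,0,2.5,0,0,0,0],[0,0,2.5,0,0,0,0],[0,0,1,0,0,0,0],[0,0,0.7,0,0,0,0],[0,0,0.2,0,0,0,0],[0,0,0.2,0,0,0,0],[0,0,0,0,0,0,0]]'; python3 -m jog '[[0,0,0.1,0,0,0,0],[0,0,0,0,0,0,30],[0,0,0,0,0,0,50],[0,0,0,0,0,0,50],[0,0,0,0,0,0,50],[0,0,-1,0,0,0,50]]'; python3 -m jog '[[0,0,-2.5,0,0,0,50],[0,0,-4,0,0,0,50],[0,0,-4,0,0,0,50],[0,0,-2,0,0,0,50]]';python3 - <<'E'
from h import *
s=vision.camera("scene")
crop(s,340,150,440,250,6,"s_g10.png")
E
```

```text
clock: 14.65
eef_pos: [625.0, 281.5, -16.6]
eef_rot: [3.141, -0.0, 1.572]
wrist_force: [-0.8, -0.3, -0.8]
finger_gap: 15.3
clock: 15.25
eef_pos: [623.9, 281.2, -9.3]
eef_rot: [-3.139, 0.001, 1.572]
wrist_force: [0.1, 0.7, 0.1]
finger_gap: 46.0
clock: 15.65
eef_pos: [625.7, 281.9, 121.8]
eef_rot: [3.137, -0.002, 1.572]
wrist_force: [-0.6, -0.3, 0.1]
finger_gap: 46.8
```

View pics/s_g10.png

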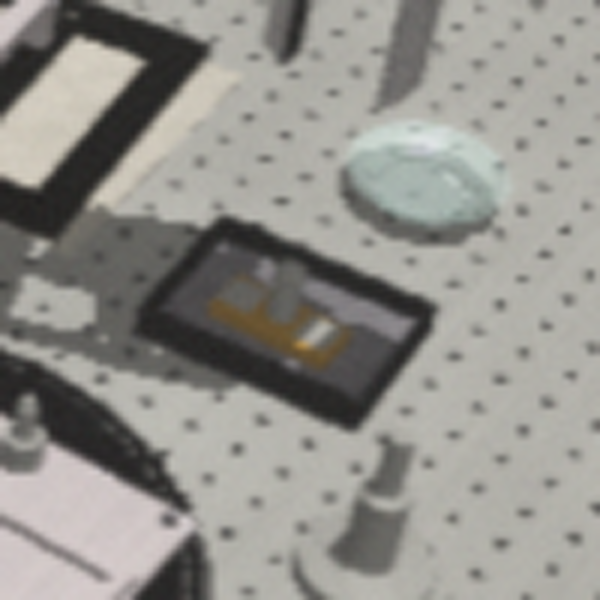

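```bash
python3 -m jog '[[-2,-0.5,0,0,0,0,60],[-4,-1,0,0,0,0,60],[-4,-1,0,0,0,0,60],[-4,-1,0,0,0,0,60],[-4,-1,0,0,0,0,60],[-4,-1,0,0,0,0,60],[-4,-1.1,0,0,0,0,60],[-4,-1.1,0,0,0,0,60]]';python3 -m jog '[[-4,-1.1,0,0,0,0,60],[-4,-1.1,0,0,0,0,60],[-4,-1.1,0,0,0,0,60],[-4,-1.1,0,0,0,0,60],[-4,-1.1,0,0,0,0,60],[-4,-1.1,0,0,0,0,60],[-4,-1.1,0,0,0,0,60],[-2.3,-1,0,0,0,0,60]]';python3 -m jog '[[0,0,0,0,0,0.143,60],[0,0,0,0,0,0.143,60],[0,0,0,0,0,0.143,60],[0,0,0,0,0,0.143,60],[0,0,0,0,0,0.143,60],[0,0,0,0,0,0.143,60],[0,0,0,0,0,0.143,60],[0,0,0,0,0,0.143,60]]';python3 -m jog '[[0,0,0,0,0,0.143,60],[0,0,0,0,0,0.143,60],[0,0,0,0,0,0.143,60],[0,0,0,0,0,0.143,60],[0,0,0,0,0,0,60]]'
python3 - <<'E'
from h import *
s=vision.camera("scene")
crop(s,120,240,270,390,4,"s_b1.png")
g=s["color"].astype(int).max(2)
print("bars",rects(s,g<100,(150,255,225,330),14))
print(monitor.read_state()["eef_pos"])
E
```

```text
clock: 16.5
eef_pos: [547.2, -20.1, 116.9]
eef_rot: [3.141, 0.0, 1.572]
wrist_force: [0.4, -1.4, -0.8]
finger_gap: 56.1
clock: 17.3
eef_pos: [460.2, -324.1, 116.8]
eef_rot: [3.142, 0.0, 1.57]
wrist_force: [0.8, 0.4, -0.3]
finger_gap: 55.9
clock: 18.1
eef_pos: [461.2, -321.6, 116.8]
eef_rot: [3.142, 0.0, 0.422]
wrist_force: [0.0, 0.2, 0.8]
finger_gap: 56.2
clock: 18.6
eef_pos: [461.2, -321.6, 116.8]
eef_rot: [3.142, -0.0, -0.147]
wrist_force: [0.0, 0.5, 1.0]
finger_gap: 56.4
bars [([461.6, -324.0], [32.4, 70.7], -0.163, (185, 293, 25, 26)), ([371.9, -316.6], [30.9, 77.2], -0.191, (163, 272, 23, 25)), ([354.3, -258.3], [72.4, 84.6], -0.752, (173, 255, 29, 24)), ([296.6, -294.1], [30.0, 63.0], -0.679, (155, 255, 13, 19))]
[ 461.16714905 -321.64705215  116.7802872 ]
```

View pics/s_b1.png

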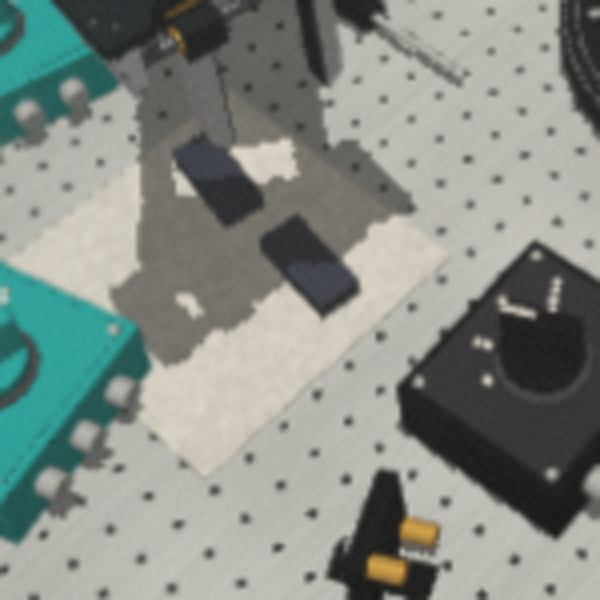

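```bash
python3 -m jog '[[0,0,3,0,0,0,60],[0,0,4,0,0,0,60],[0,0,4,0,0,0,60],[0,0,2,0,0,0,60],[0,0,1,0,0,0,60],[0,0,0.6,0,0,0,60],[0,0,0,0,0,0,60],[0,0,0,0,0,0,60]]' 25; python3 - <<'E'
from h import *
s=vision.camera("scene")
crop(s,150,250,230,330,8,"s_b2.png")
print(monitor.read_state()["eef_pos"])
E
```

```text
clock: 19.45
eef_pos: [461.8, -322.1, -28.2]
eef_rot: [3.141, -0.001, -0.143]
wrist_force: [0.0, -0.2, -1.1]
finger_gap: 56.5
[ 461.83973478 -322.14369598  -28.13736285]
```

View pics/s_b2.png

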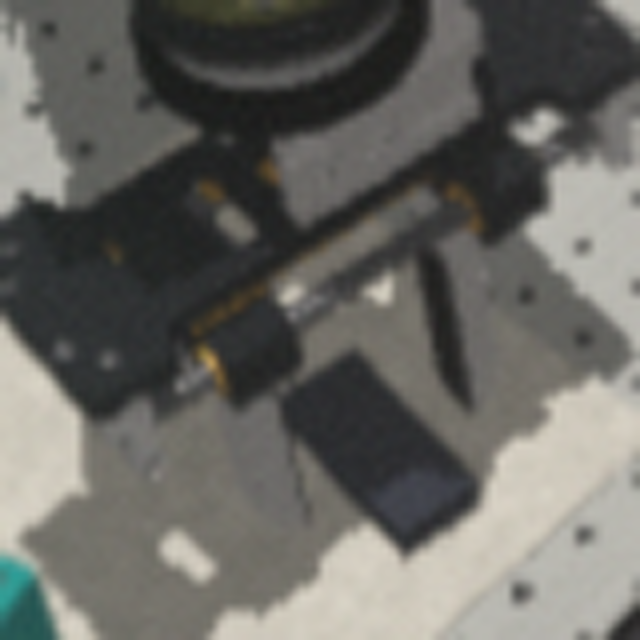

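```bash
python3 -m jog '[[0,0,0.2,0,0,0,60],[0,0,0,0,0,0,0],[0,0,0,0,0,0,0],[0,0,0,0,0,0,0],[0,0,0,0,0,0,0],[0,0,0,0,0,0,0]]' 25; python3 -m jog '[[0,0,-0.5,0,0,0,0],[0,0,-1,0,0,0,0],[0,0,-2,0,0,0,0],[0,0,-3,0,0,0,0],[0,0,-3,0,0,0,0],[0,0,-2,0,0,0,0],[0,0,0,0,0,0,0]]'; python3 - <<'E'
from h import *
s=vision.camera("scene")
crop(s,140,180,260,300,5,"s_b3.png")
E
```

```text
clock: 20.1
eef_pos: [461.3, -321.7, -31.2]
eef_rot: [3.142, 0.0, -0.144]
wrist_force: [0.6, 0.1, 1.4]
finger_gap: 27.6
clock: 20.8
eef_pos: [462.5, -322.6, 87.2]
eef_rot: [3.139, -0.005, -0.144]
wrist_force: [-0.7, 0.2, 0.0]
finger_gap: 27.6
```

View pics/s_b3.png

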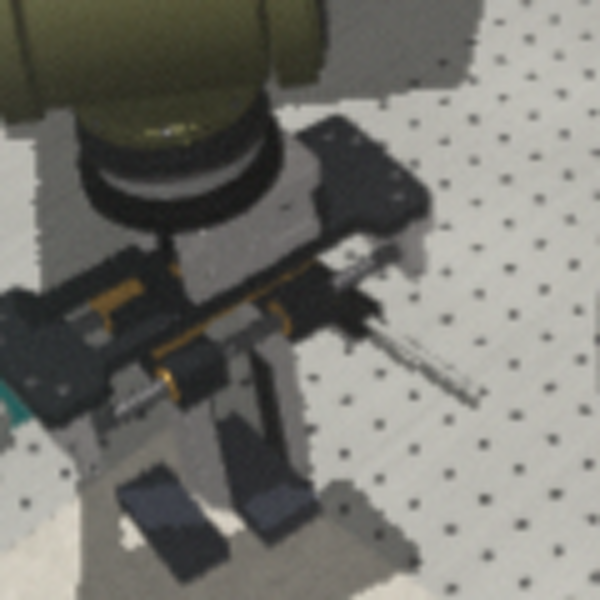

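```bash
python3 -m jog '[[0,0,0,0,0,-0.076,0],[0,0,0,0,0,-0.076,0],[0.5,-2,0,0,0,0,0],[1.1,-3.6,0,0,0,0,0],[1.1,-3.6,0,0,0,0,0],[1.1,-3.6,0,0,0,0,0],[1.1,-3.6,0,0,0,0,0],[1.1,-3.6,0,0,0,0,0]]'; python3 -m jog '[[1.1,-3.6,0,0,0,0,0],[1.1,-3.6,0,0,0,0,0],[1.1,-2.2,0,0,0,0,0],[0,-1.05,0,0,0,0,0],[0,0,2,0,0,0,0],[0,0,2,0,0,0,0],[0,0,1,0,0,0,0],[0,0,0,0,0,0,0]]'; python3 - <<'E'
from h import *
s=vision.camera("scene")
crop(s,265,190,365,290,6,"s_b4.png"); print(monitor.read_state()["eef_pos"])
E
```

```text
clock: 21.65
eef_pos: [519.3, -119.5, 82.4]
eef_rot: [-3.141, 0.002, 0.008]
wrist_force: [0.5, -0.8, -0.1]
finger_gap: 27.5
clock: 22.45
eef_pos: [550.6, -16.9, 32.1]
eef_rot: [-3.141, 0.003, 0.007]
wrist_force: [0.2, 0.3, -0.7]
finger_gap: 27.9
[551.41092344 -16.87960185  33.33339063]
```

View pics/s_b4.png

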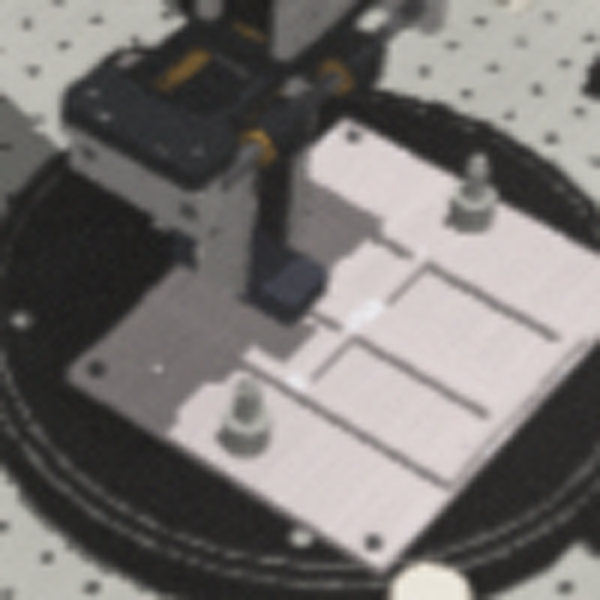

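```bash
python3 - <<'E'
from h import *
s=vision.camera("scene")
crop(s,295,220,335,260,15,"s_b5.png"); p=monitor.read_state()["eef_pos"];print(p)
x,y=554.5,-17
P=[[x+32,y+14,78.5],[x+32,y-14,78.5],[x+32,y-14,64.5],[x+32,y+14,64.5]]
print(((proj(s,P)-[295,220])*15+7).round())
E
```

```text
[551.90819242 -16.85021701  34.03502847]
[[406. 237.]
 [307. 332.]
 [302. 388.]
 [400. 294.]]
```

View pics/s_b5.png

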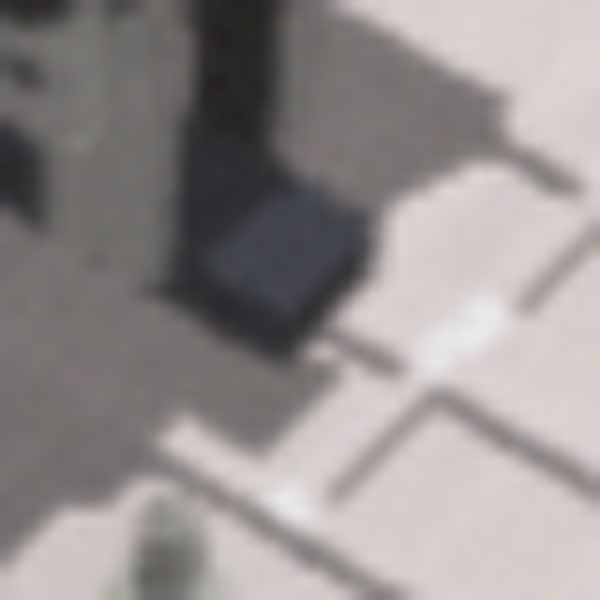

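```bash
python3 - <<'E'
from h import *
s=vision.camera("scene")
U=(np.array([(368,212),(290,307)],float)+.5)/15-.5+[295,220]
print(plane(s,U,79).round(1)[:,:2]); 
U=(np.array([(287,362)],float)+.5)/15-.5+[295,220]
print(plane(s,U,65).round(1)[:,:2])
E
```

```text
[[578.4  -2.7]
 [581.3 -28.7]]
[[581.3 -28.2]]
```

```bash
python3 - <<'E'
from h import *
c=vision.camera("top")
s=vision.camera("scene")
def cropb(c,pts,fn,h=12,k=25):
    t=[]
    for (x,y) in pts:
        x0,y0=int(x)-h,int(y)-h; t.append(cv2.resize(c["color"][y0:y0+2*h,x0:x0+2*h],(300,300),interpolation=cv2.INTER_CUBIC)); print(fn,x0,y0)
    cv2.imwrite("pics/"+fn,np.hstack(t))
cropb(c,[(308,145),(307,203)],"t_c.png")
cropb(s,[(372,237),(329,284.5)],"s_c.png")
E
```

```text
t_c.png 296 133
t_c.png 295 191
s_c.png 360 225
s_c.png 317 272
```

View pics/t_c.png

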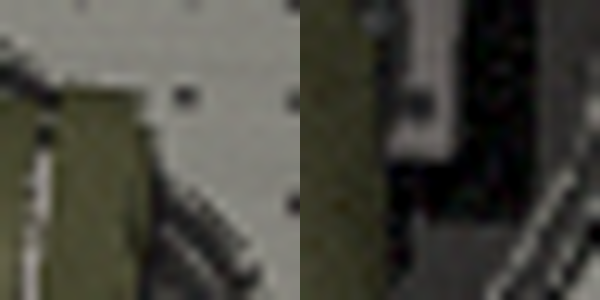

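View pics/s_c.png

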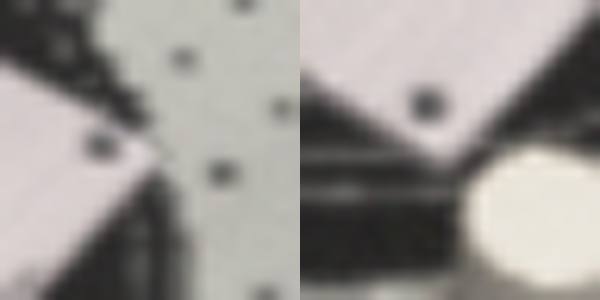

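```bash
python3 -m jog '[[0.25,0,0.5,0,0,0,0],[0,0,0.5,0,0,0,0],[0,0,0.5,0,0,0,0],[0,0,0,0,0,0,0],[0,0,0,0,0,0,0]]'; python3 - <<'E'
from h import *
s=vision.camera("scene")
crop(s,290,220,340,270,13,"s_b6.png"); p=monitor.read_state()["eef_pos"];print(p)
E
```

```text
clock: 23.2
eef_pos: [554.3, -16.4, 18.5]
eef_rot: [-3.142, 0.0, 0.008]
wrist_force: [0.1, 0.2, -0.6]
finger_gap: 27.4
[554.39031399 -16.45584673  18.69771793]
```

View pics/s_b6.png

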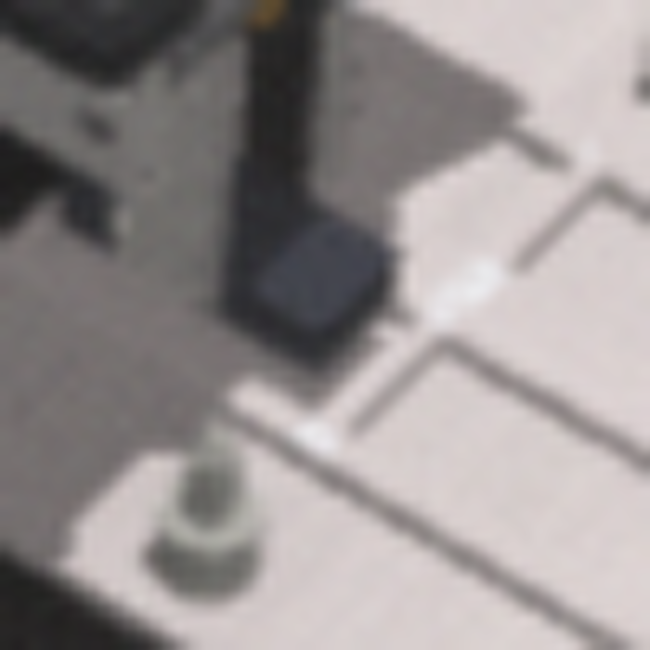

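```bash
python3 -m jog '[[0,0,0.3,0,0,0,0],[0,0,0.1,0,0,0,0],[0,0,0,0,0,0,0]]';python3 -m jog '[[0,0,0.1,0,0,0,0],[0,0,0,0,0,0,0]]';python3 -m jog '[[0,0,0.1,0,0,0,0],[0,0,0,0,0,0,0]]';python3 -m jog '[[0,0,0.1,0,0,0,0],[0,0,0,0,0,0,0]]';python3 - <<'E'
from h import *
s=vision.camera("scene")
crop(s,290,220,340,270,13,"s_b7.png"); p=monitor.read_state()["eef_pos"];print(p)
E
```

```text
clock: 23.55
eef_pos: [554.3, -16.4, 14.5]
eef_rot: [3.142, 0.0, 0.008]
wrist_force: [-0.4, -1.1, -1.0]
finger_gap: 27.8
clock: 23.75
eef_pos: [554.3, -16.4, 13.6]
eef_rot: [3.142, 0.0, 0.008]
wrist_force: [0.5, 0.4, -0.3]
finger_gap: 27.3
clock: 23.95
eef_pos: [554.3, -16.4, 12.6]
eef_rot: [-3.142, 0.0, 0.008]
wrist_force: [0.5, 0.0, -0.5]
finger_gap: 27.4
clock: 24.15
eef_pos: [554.3, -16.4, 11.6]
eef_rot: [-3.142, 0.0, 0.008]
wrist_force: [0.3, 0.3, -0.3]
finger_gap: 27.5
[554.34200572 -16.45561633  11.6158795 ]
```

View pics/s_b7.png

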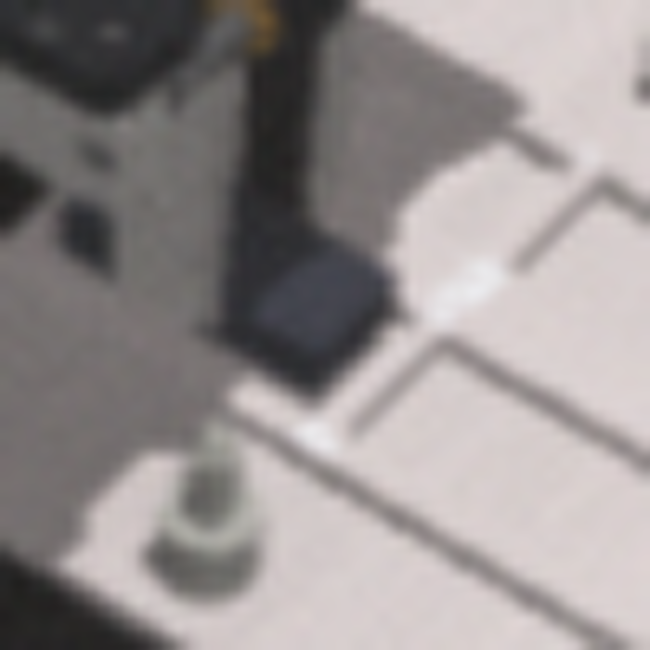

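```bash
python3 -m jog '[[0,0,0.1,0,0,0,0],[0,0,0,0,0,0,0]]';python3 -m jog '[[0,0,0.1,0,0,0,0],[0,0,0,0,0,0,0]]';python3 -m jog '[[0,0,0.1,0,0,0,0],[0,0,0,0,0,0,0]]';python3 - <<'E'
from h import *
s=vision.camera("scene")
crop(s,290,220,340,270,13,"s_b8.png"); p=monitor.read_state()["eef_pos"];print(p)
E
```

```text
clock: 24.4
eef_pos: [554.3, -16.5, 10.6]
eef_rot: [3.142, 0.0, 0.008]
wrist_force: [1.0, -0.1, -0.6]
finger_gap: 27.7
clock: 24.6
eef_pos: [554.3, -16.5, 9.5]
eef_rot: [3.142, 0.0, 0.008]
wrist_force: [0.9, 0.5, -0.3]
finger_gap: 27.7
clock: 24.8
eef_pos: [554.3, -16.5, 8.6]
eef_rot: [3.142, 0.0, 0.008]
wrist_force: [-0.4, 1.0, -0.6]
finger_gap: 27.6
[554.31052648 -16.44719362   8.60864165]
```

View pics/s_b8.png

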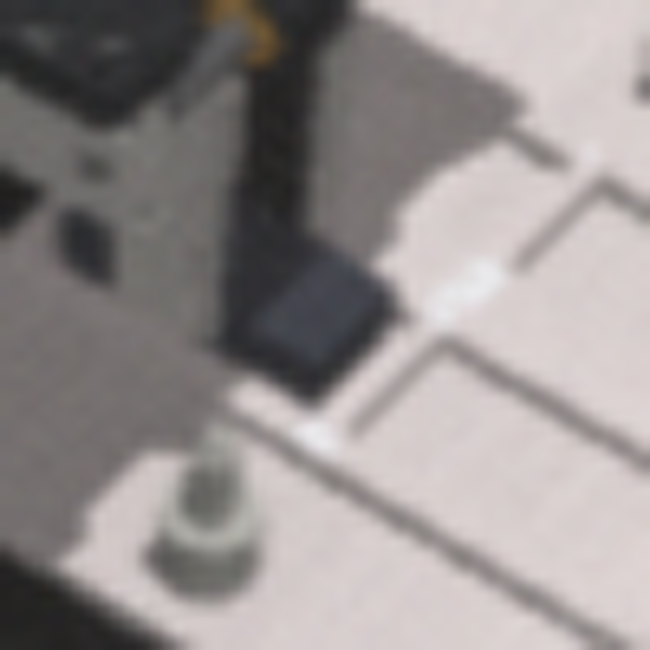

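```bash
python3 -m jog '[[0,0,0.1,0,0,0,0],[0,0,0,0,0,0,0]]';python3 -m jog '[[0,0,0.1,0,0,0,0],[0,0,0,0,0,0,0]]'
```

```text
clock: 25.05
eef_pos: [554.3, -16.5, 7.6]
eef_rot: [3.142, 0.0, 0.008]
wrist_force: [-0.2, 0.1, -0.0]
finger_gap: 27.9
clock: 25.25
eef_pos: [554.5, -16.4, 6.8]
eef_rot: [3.142, -0.0, 0.008]
wrist_force: [0.0, 0.1, 1.3]
finger_gap: 27.2
```

```bash
python3 -m jog '[[0,0,0,0,0,0,45],[0,0,0,0,0,0,45],[0,0,0,0,0,0,45],[0,0,-1,0,0,0,45],[0,0,-3,0,0,0,45],[0,0,-4,0,0,0,60],[-1,2,-1,0,0,0.073,60],[-2.6,3.6,0,0,0,0.073,60]]'; python3 -m jog '[[-2.2,3.6,0,0,0,0.073,60],[-2.2,3.6,0,0,0,0,60],[-2.2,3.6,0,0,0,0,60],[-2.2,3.6,0,0,0,0,60],[-2.2,3.6,0,0,0,0,60],[-1,2,0,0,0,0,60],[0,0,0,0,0,0,60]]'; python3 - <<'E'
from h import *
s=vision.camera("scene");c=vision.camera("top")
crop(s,265,190,385,290,6,"s_b9.png")
g=s["color"].astype(int).max(2); print(rects(s,g<100,(150,262,225,325),14))
g=c["color"].astype(int).max(2); print(rects(c,g<110,(372,208,430,276),14))
crop(c,205,115,335,245,5,"t_b9.png")
crop(s,140,240,230,330,6,"s_b10.png")
E
```

```text
clock: 26.05
eef_pos: [517.9, -70.6, 99.5]
eef_rot: [3.141, -0.005, -0.139]
wrist_force: [-0.5, -1.1, -1.1]
finger_gap: 56.3
clock: 26.75
eef_pos: [358.1, -244.9, 97.6]
eef_rot: [3.141, -0.001, -0.214]
wrist_force: [0.3, 0.5, 0.4]
finger_gap: 56.6
[([371.7, -316.9], [32.6, 72.5], -0.255, (163, 272, 23, 24)), ([354.7, -252.6], [19.7, 51.3], 0.697, (179, 262, 21, 7)), ([300.4, -301.8], [41.8, 68.8], 1.537, (150, 262, 26, 16))]
[([408.8, -343.3], [146.6, 176.8], -0.003, (372, 211, 54, 65))]
```

View pics/s_b9.png

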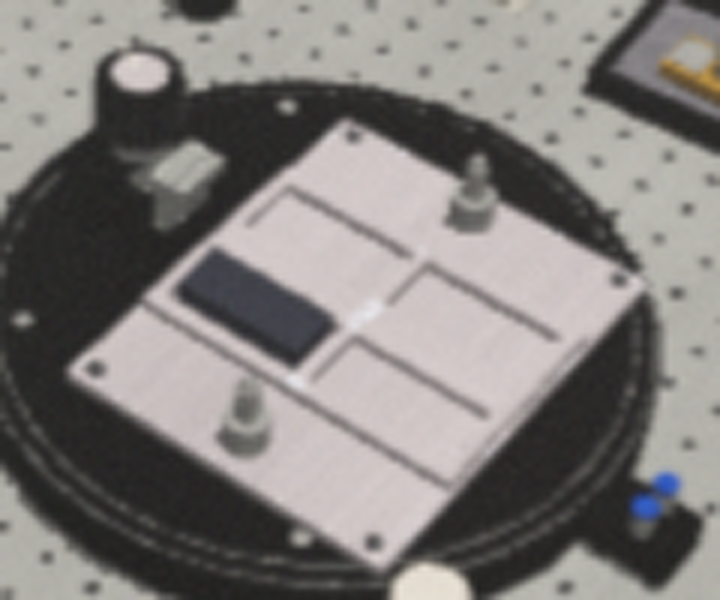

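View pics/t_b9.png

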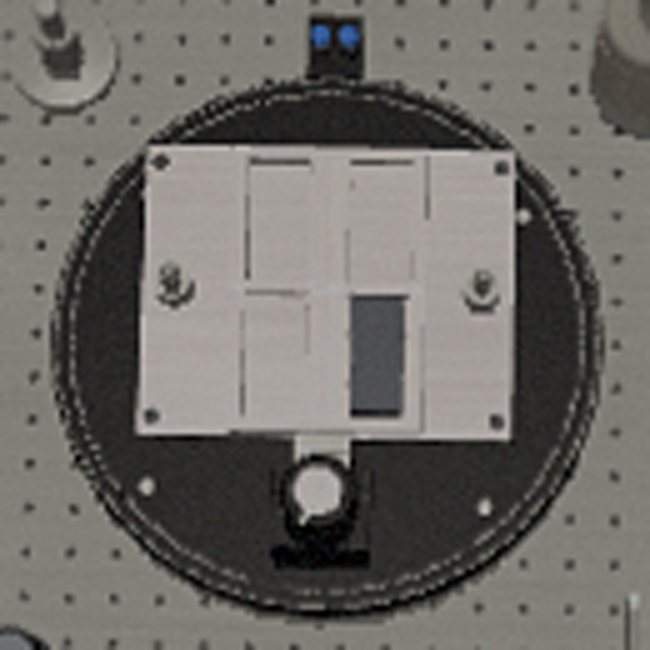

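View pics/s_b10.png

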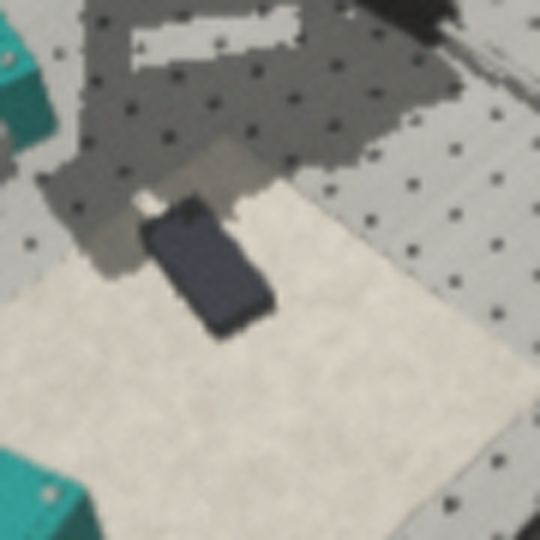

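```bash
python3 -m jog '[[1.3,3.2,0,0,0,0,60],[1.4,3.3,0,0,0,0,60],[0,0,2,0,0,0,60],[0,0,4,0,0,0,60],[0,0,4,0,0,0,60],[0,0,1.8,0,0,0,60],[0,0,0.8,0,0,0,60],[0,0,0,0,0,0,60]]' 25; python3 - <<'E'
from h import *
s=vision.camera("scene")
crop(s,140,230,220,310,8,"s_b11.png");print(monitor.read_state()["eef_pos"])
E
```

```text
clock: 27.65
eef_pos: [372.5, -311.7, -29.6]
eef_rot: [-3.141, 0.001, -0.21]
wrist_force: [-1.0, -0.5, -0.7]
finger_gap: 56.2
[ 372.81927039 -312.25052759  -28.68373277]
```

View pics/s_b11.png

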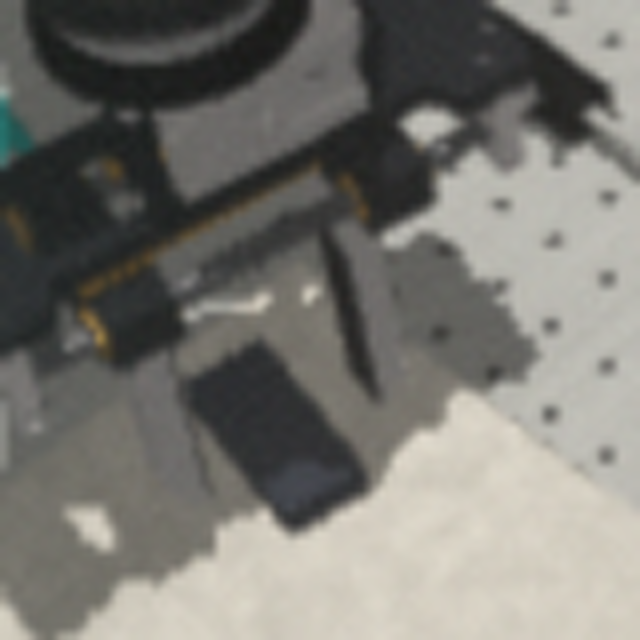

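```bash
python3 -m jog '[[0.25,0.4,0.15,0,0,0,60],[0,0,0,0,0,0,60],[0,0,0,0,0,0,0],[0,0,0,0,0,0,0],[0,0,0,0,0,0,0],[0,0,0,0,0,0,0],[0,0,0,0,0,0,0]]' 25; python3 -m jog '[[0,0,0,0,0,0,0]]'; python3 -m jog '[[0,0,-0.5,0,0,0,0],[0,0,-1,0,0,0,0],[0,0,-2,0,0,0,0],[0,0,-3,0,0,0,0],[0,0,-3,0,0,0,0],[0,0,-2,0,0,0,0],[0,0,0,0,0,0,0]]'; python3 - <<'E'
from h import *
s=vision.camera("scene")
crop(s,140,180,240,280,6,"s_b12.png");print(monitor.read_state()["eef_pos"])
E
```

```text
clock: 28.4
eef_pos: [373.7, -316.8, -30.7]
eef_rot: [3.142, 0.0, -0.211]
wrist_force: [-0.6, 1.0, 1.8]
finger_gap: 27.1
clock: 28.5
eef_pos: [373.7, -316.8, -30.7]
eef_rot: [3.142, 0.0, -0.211]
wrist_force: [-1.1, 1.7, 2.6]
finger_gap: 27.5
clock: 29.2
eef_pos: [374.7, -317.9, 87.4]
eef_rot: [3.139, -0.004, -0.211]
wrist_force: [-0.1, -0.7, -0.6]
finger_gap: 27.7
[ 374.09408094 -317.29664866   85.44200255]
```

View pics/s_b12.png

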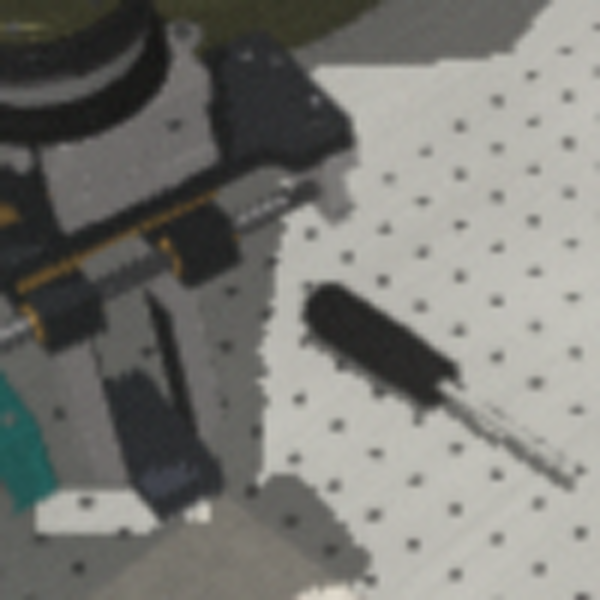

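```bash
python3 -m jog '[[0,0,0,0,0,-0.11,0],[0,0,0,0,0,-0.109,0],[0.6,-1.2,0,0,0,0,0],[1.65,-3.2,0,0,0,0,0],[1.65,-3.2,0,0,0,0,0],[1.65,-3.2,0,0,0,0,0],[1.65,-3.2,0,0,0,0,0],[1.65,-3.2,0,0,0,0,0]]'; python3 -m jog '[[1.65,-3.2,0,0,0,0,0],[1.65,-3.2,0,0,0,0,0],[1.65,-3.2,0,0,0,0,0],[1.65,-3.2,0,0,0,0,0],[1.65,-3.2,0,0,0,0,0],[1.2,-2.1,0,0,0,0,0],[0,0,0,0,0,0,0],[0,0,0,0,0,0,0]]'; python3 st.py
```

```text
clock: 30.05
eef_pos: [460.9, -141.8, 83.5]
eef_rot: [-3.141, 0.001, 0.004]
wrist_force: [-0.3, -0.7, -1.5]
finger_gap: 27.4
clock: 30.85
eef_pos: [553.2, 38.2, 83.3]
eef_rot: [3.141, 0.002, 0.007]
wrist_force: [0.6, 0.2, -0.3]
finger_gap: 27.6
clock 30.85
eef_pos [553.177  38.184  83.274]
eef_rot [3.141e+00 2.000e-03 7.000e-03]
wrist_force [ 0.577  0.198 -0.325]
moment [0.07  0.151 0.015]
finger_gap 27.608
```

Shift +1.3 in x and −0.9 in y (ty +0.09), then descend from 83 to about 12 and look.

```bash
python3 -m jog '[[0.13,0.09,2,0,0,0,0],[0,0,2.5,0,0,0,0],[0,0,1.5,0,0,0,0],[0,0,0.6,0,0,0,0],[0,0,0.3,0,0,0,0],[0,0,0,0,0,0,0],[0,0,0,0,0,0,0]]'; python3 - <<'E'
from h import *
s=vision.camera("scene")
crop(s,290,200,350,260,11,"s_b13.png");print(monitor.read_state()["eef_pos"])
E
```

```text
clock: 31.55
eef_pos: [555.6, 36.5, 16.0]
eef_rot: [3.142, -0.001, 0.007]
wrist_force: [0.6, -0.0, 0.0]
finger_gap: 27.7
[555.59529965  36.59028974  15.96195986]
```

View pics/s_b13.png

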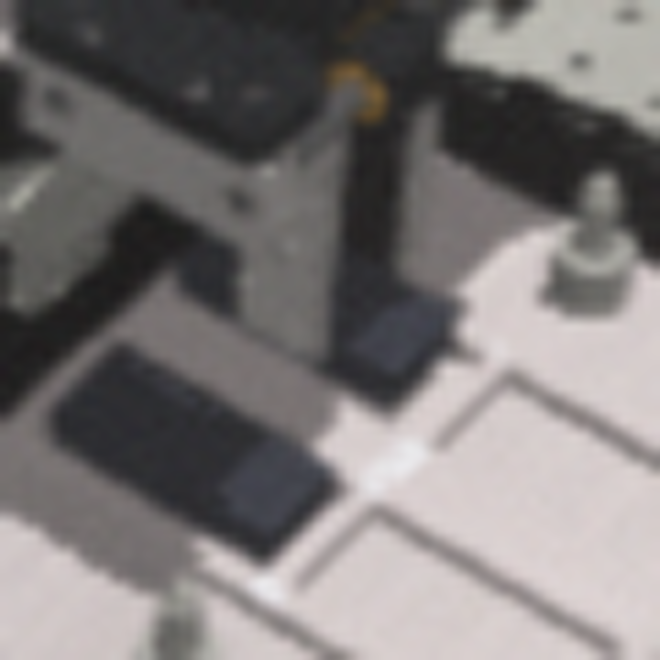

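```bash
python3 -m jog '[[0,0,0.2,0,0,0,0],[0,0,0.1,0,0,0,0],[0,0,0,0,0,0,0]]';python3 -m jog '[[0,0,0.15,0,0,0,0],[0,0,0,0,0,0,0]]';python3 -m jog '[[0,0,0.15,0,0,0,0],[0,0,0,0,0,0,0]]';python3 -m jog '[[0,0,0.15,0,0,0,0],[0,0,0,0,0,0,0]]';python3 -m jog '[[0,0,0.1,0,0,0,0],[0,0,0,0,0,0,0]]'
```

```text
clock: 31.9
eef_pos: [555.3, 36.7, 12.2]
eef_rot: [3.142, -0.0, 0.008]
wrist_force: [0.3, 0.4, -1.1]
finger_gap: 27.5
clock: 32.1
eef_pos: [555.3, 36.7, 10.6]
eef_rot: [3.142, -0.0, 0.008]
wrist_force: [-0.3, -0.2, -0.5]
finger_gap: 27.5
clock: 32.3
eef_pos: [555.3, 36.7, 9.1]
eef_rot: [3.142, -0.0, 0.008]
wrist_force: [1.1, 0.0, -0.4]
finger_gap: 27.5
clock: 32.5
eef_pos: [555.3, 36.7, 7.6]
eef_rot: [3.142, -0.0, 0.008]
wrist_force: [2.6, 0.4, -1.0]
finger_gap: 27.4
clock: 32.7
eef_pos: [555.4, 36.7, 7.3]
eef_rot: [3.142, -0.0, 0.008]
wrist_force: [-2.3, -0.7, 8.2]
finger_gap: 27.3
```

```bash
python3 -m jog '[[0,0,0,0,0,0,45],[0,0,0,0,0,0,45],[0,0,0,0,0,0,45],[0,0,-1,0,0,0,45],[0,0,-3,0,0,0,45],[0,0,-4,0,0,0,45],[-2,-2,-1,0,0,-0.14,45],[0,0,0,0,0,-0.14,45]]'; python3 -m jog '[[0,0,0,0,0,-0.14,45],[0,0,0,0,0,-0.14,45],[0,0,0,0,0,-0.14,45],[0,0,0,0,0,-0.14,45],[0,0,0,0,0,-0.14,45],[0,0,0,0,0,-0.14,45],[0,0,0,0,0,-0.14,45],[0,0,0,0,0,-0.14,45]]';python3 -m jog '[[0,0,0,0,0,-0.14,45],[0,0,0,0,0,-0.14,45]]'; python3 - <<'E'
from h import *
s=vision.camera("scene");c=vision.camera("top")
crop(s,265,130,385,290,4,"s_b14.png")
crop(c,95,195,195,285,7,"t_f.png"); crop(s,290,125,400,205,7,"s_f.png")
print(monitor.read_state()["eef_pos"],monitor.read_state()["eef_rot"])
E
```

```text
clock: 33.5
eef_pos: [534.8, 57.9, 99.6]
eef_rot: [3.141, -0.003, 0.294]
wrist_force: [0.2, -0.0, -0.0]
finger_gap: 42.3
clock: 34.3
eef_pos: [535.1, 56.5, 97.4]
eef_rot: [3.141, -0.0, 1.414]
wrist_force: [0.0, -0.5, 1.0]
finger_gap: 42.4
clock: 34.5
eef_pos: [535.1, 56.5, 97.4]
eef_rot: [3.141, 0.0, 1.694]
wrist_force: [-0.5, -1.0, 0.1]
finger_gap: 42.3
[535.13938547  56.52544544  97.33879701] [3.14116989e+00 9.69898364e-05 1.69015265e+00]
```

View pics/s_b14.png

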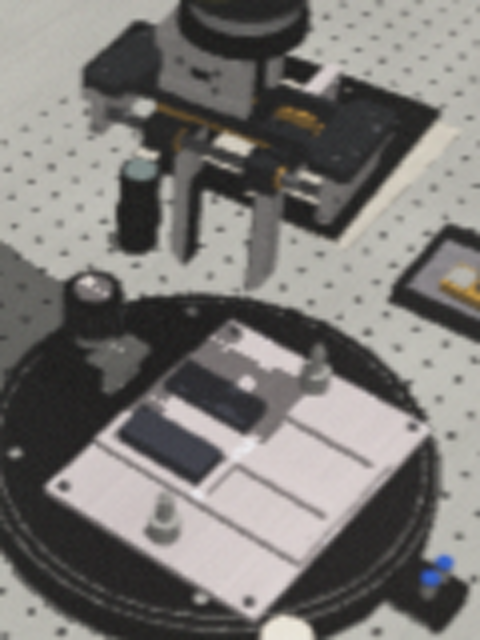

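View pics/t_f.png

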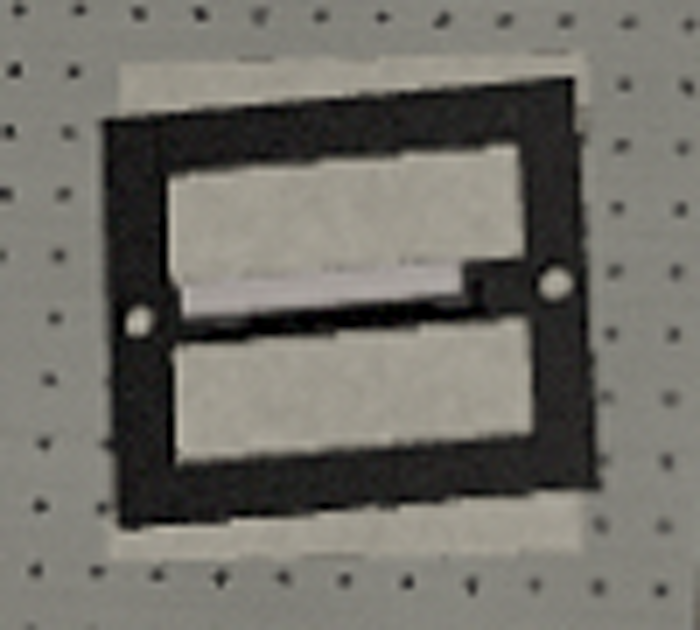

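View pics/s_f.png

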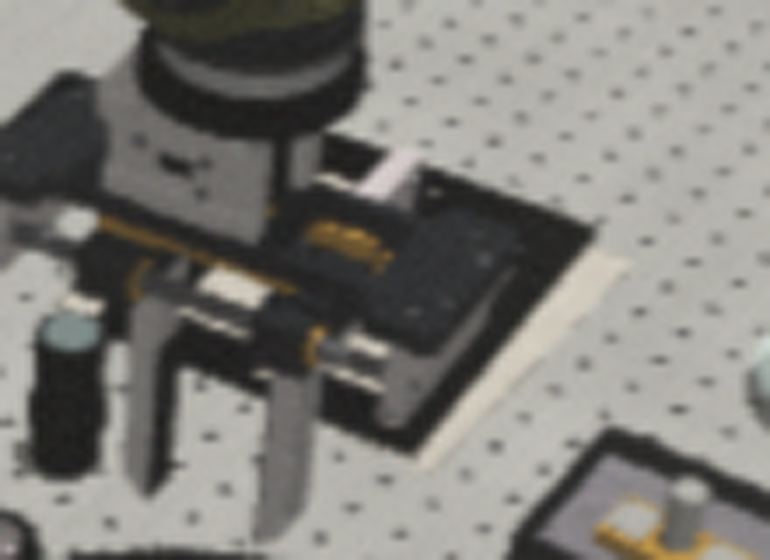

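```bash
python3 - <<'E'
from h import *
c=vision.camera("top");s=vision.camera("scene")
T=lambda a:(np.array(a,float)+.5)/7-.5+[95,195]
h=plane(c,T([(139,320),(556,283)]),8)[:,:2];print("holes",h.round(1).tolist(),h.mean(0).round(1),np.linalg.norm(h[0]-h[1]))
d=h[0]-h[1];print("yaw",np.arctan2(-d[0],d[1]))
k=plane(c,T([(103,122),(575,78),(597,487),(120,525)]),8)[:,:2];print(k.round(1).tolist(),k.mean(0))
b=plane(c,T([(180,285),(462,262),(465,295),(185,315)]),46)[:,:2];print("bar",b.round(1).tolist(),b.mean(0))
im=cv2.imread("pics/scene0.png");cv2.imwrite("pics/s_f0.png",cv2.resize(im[130:200,290:390],None,fx=8,fy=8,interpolation=cv2.INTER_CUBIC))
E
```

```text
holes [[398.3, 439.1], [417.5, 272.8]] [407.9 355.9] 167.44726303773905
yaw 0.11486223019358556
[[477.5, 460.1], [499.7, 270.0], [337.8, 252.1], [317.2, 440.8]] [408.03212196 355.75759469]
bar [[407.7, 411.5], [419.5, 301.7], [406.8, 299.7], [396.1, 408.7]] [407.5571665  355.41739511]
```

View pics/s_f0.png

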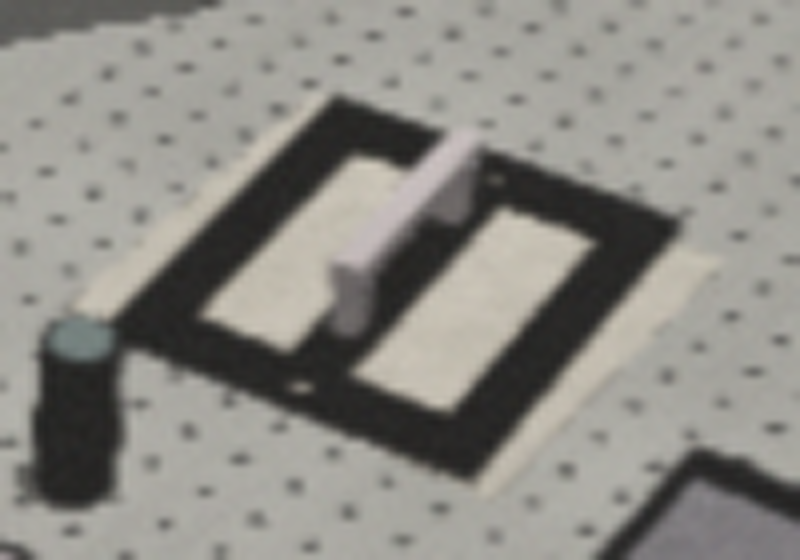

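```bash
python3 -m jog '[[2,-0.6,0,0,0,0,50],[3.3,-1,0,0,0,0,50],[3.3,-1,0,0,0,0,50],[3.3,-1,0,0,0,0,50],[3.3,-1,0,0,0,0,50],[3.3,-1,0,0,0,0,50],[3.3,-1,0,0,0,0,50],[3.3,-1,0,0,0,0,50]]'; python3 -m jog '[[3.3,-1,0,0,0,0,50],[2.65,-0.47,0,0,0,0,50],[0,0,0,0,0,0,50],[0,0,0,0,0,0,50]]'; python3 - <<'E'
from h import *
s=vision.camera("scene")
crop(s,290,125,390,205,7,"s_f1.png"); print(monitor.read_state()["eef_pos"])
E
```

```text
clock: 35.5
eef_pos: [429.6, 298.2, 97.0]
eef_rot: [3.141, -0.0, 1.684]
wrist_force: [0.6, 0.4, 0.6]
finger_gap: 47.0
clock: 35.9
eef_pos: [408.6, 354.2, 96.7]
eef_rot: [-3.141, 0.0, 1.686]
wrist_force: [0.2, 1.0, -0.8]
finger_gap: 47.5
[408.9119093  353.7225327   96.69382221]
```

View pics/s_f1.png

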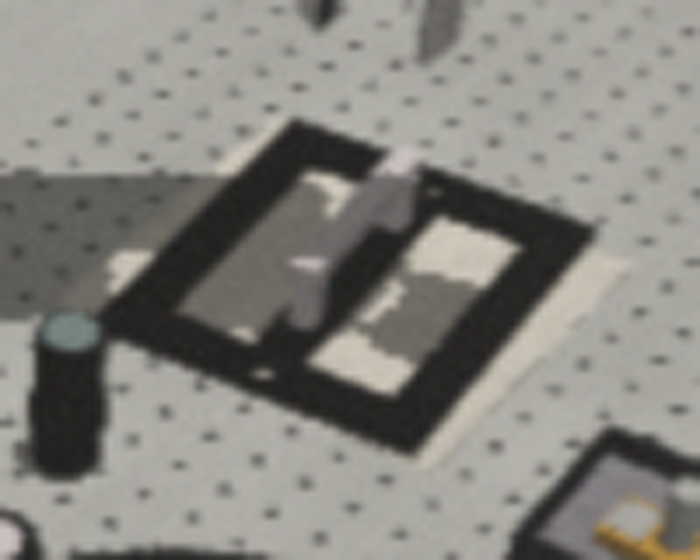

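```bash
python3 -m jog '[[0,0,2,0,0,0,50],[0,0,4,0,0,0,50],[0,0,3,0,0,0,50],[0,0,1.2,0,0,0,50],[0,0,0.6,0,0,0,50],[0,0,0,0,0,0,50]]'; python3 - <<'E'
from h import *
s=vision.camera("scene")
crop(s,290,115,390,195,8,"s_f2.png"); print(monitor.read_state()["eef_pos"])
E
```

```text
clock: 36.55
eef_pos: [409.3, 354.1, -10.8]
eef_rot: [3.141, -0.0, 1.687]
wrist_force: [-0.2, -0.3, 0.4]
finger_gap: 47.2
[409.45645349 354.46205009 -10.22218227]
```

View pics/s_f2.png

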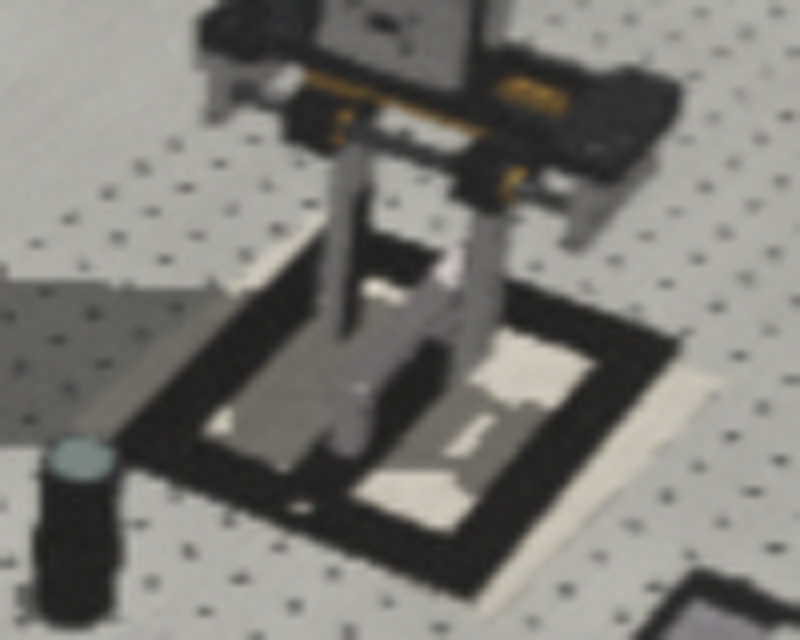

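Fingers straddle the handle. Close.

```bash
python3 -m jog '[[0,0,0.1,0,0,0,0],[0,0,0,0,0,0,0],[0,0,0,0,0,0,0],[0,0,0,0,0,0,0],[0,0,0,0,0,0,0],[0,0,0,0,0,0,0]]' 55; python3 -m jog '[[0,0,0,0,0,0,0]]'; python3 -m jog '[[0,0,-0.5,0,0,0,0],[0,0,-1,0,0,0,0],[0,0,-1,0,0,0,0],[0,0,-1,0,0,0,0],[0,0,-0.5,0,0,0,0],[0,0,0,0,0,0,0]]'; python3 st.py;python3 - <<'E'
from h import *
s=vision.camera("scene")
crop(s,290,105,390,195,8,"s_f3.png"); print(monitor.read_state()["eef_pos"])
E
```

```text
clock: 37.2
eef_pos: [408.9, 354.4, -12.1]
eef_rot: [3.141, -0.0, 1.688]
wrist_force: [0.8, -1.4, 3.7]
finger_gap: 13.2
clock: 37.3
eef_pos: [408.9, 354.4, -12.1]
eef_rot: [3.141, -0.0, 1.688]
wrist_force: [-0.3, -0.5, 3.1]
finger_gap: 13.5
clock: 37.9
eef_pos: [409.1, 354.6, 28.7]
eef_rot: [3.14, -0.001, 1.688]
wrist_force: [-0.9, 0.9, -2.8]
finger_gap: 13.6
clock 37.9
eef_pos [409.121 354.613  28.706]
eef_rot [ 3.140e+00 -1.000e-03  1.688e+00]
wrist_force [-0.877  0.876 -2.774]
moment [-0.088  0.024 -0.034]
finger_gap 13.57
[408.82970457 354.37422492  28.00230955]
```

View pics/s_f3.png

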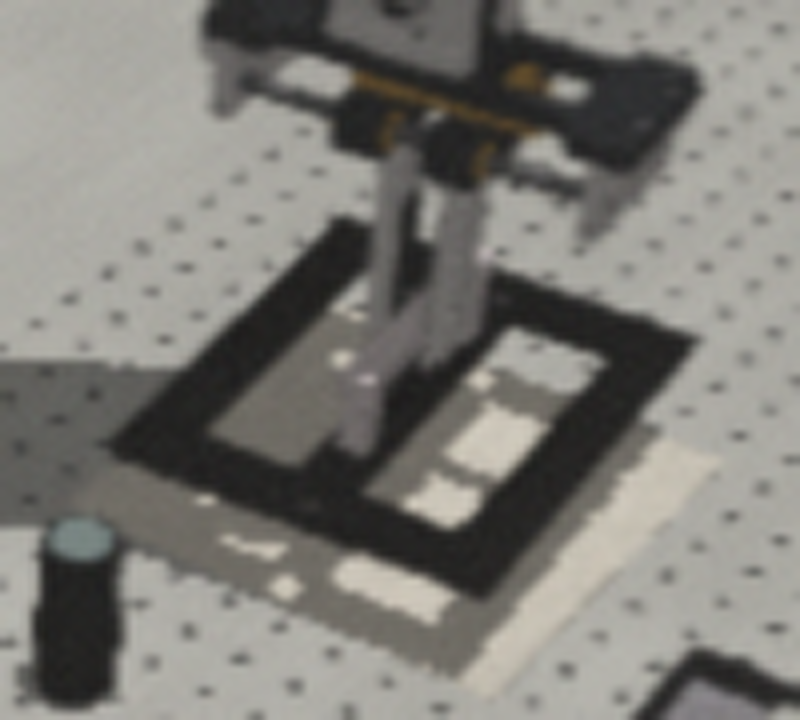

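```bash
python3 -m jog '[[0,0,-1,0,0,0,0],[0,0,-2.5,0,0,0,0],[0,0,-2.5,0,0,0,0],[0,0,-2.5,0,0,0,0],[0,0,0,0,0,0.054,0],[0,0,0,0,0,0.055,0],[-1,0.5,0,0,0,0,0],[-2,1,0,0,0,0,0]]';python3 -m jog '[[-3,1.6,0,0,0,0,0],[-3,1.6,0,0,0,0,0],[-3,1.6,0,0,0,0,0],[-3,1.6,0,0,0,0,0],[-3,1.6,0,0,0,0,0],[-3,1.6,0,0,0,0,0],[-3,1.6,0,0,0,0,0],[-3,1.6,0,0,0,0,0]]';python3 -m jog '[[-3,1.6,0,0,0,0,0],[-2.5,1.3,0,0,0,0,0],[-2,0.8,0,0,0,0,0],[-0.1,0,0,0,0,0,0],[0,0,0,0,0,0,0],[0,0,0,0,0,0,0]]';  python3 st.py;python3 - <<'E'
from h import *
s=vision.camera("scene")
crop(s,245,130,385,290,4,"s_f4.png")
E
```

```text
clock: 38.75
eef_pos: [423.8, 324.2, 112.7]
eef_rot: [-3.141, 0.0, 1.582]
wrist_force: [0.1, 0.6, -3.9]
finger_gap: 13.0
clock: 39.55
eef_pos: [554.3, 83.3, 112.7]
eef_rot: [-3.141, 0.0, 1.58]
wrist_force: [-0.1, 0.5, -3.6]
finger_gap: 13.7
clock: 40.15
eef_pos: [591.1, 10.2, 112.7]
eef_rot: [-3.141, -0.0, 1.58]
wrist_force: [0.1, -0.3, -4.1]
finger_gap: 13.1
clock 40.15
eef_pos [591.114  10.196 112.677]
eef_rot [-3.141 -0.     1.58 ]
wrist_force [ 0.137 -0.333 -4.128]
moment [-0.037  0.018 -0.034]
finger_gap 13.102
```

View pics/s_f4.png

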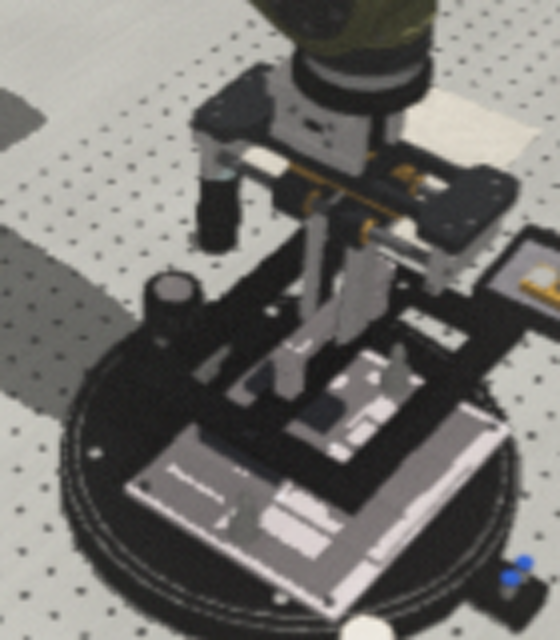

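```bash
python3 -m jog '[[0,0,1,0,0,0,0],[0,0,1.5,0,0,0,0],[0,0,1,0,0,0,0],[0,0,0.6,0,0,0,0],[0,0,0,0,0,0,0],[0,0,0,0,0,0,0]]';python3 - <<'E'
from h import *
s=vision.camera("scene");c=vision.camera("top")
crop(s,255,180,385,290,6,"s_f5.png");print(monitor.read_state()["eef_pos"])
crop(c,205,115,335,245,5,"t_f5.png")
E
```

```text
clock: 40.8
eef_pos: [591.7, 9.8, 71.8]
eef_rot: [3.142, 0.0, 1.579]
wrist_force: [0.7, -0.2, -3.1]
finger_gap: 13.2
[591.81214508   9.7123717   72.18296443]
```

View pics/s_f5.png

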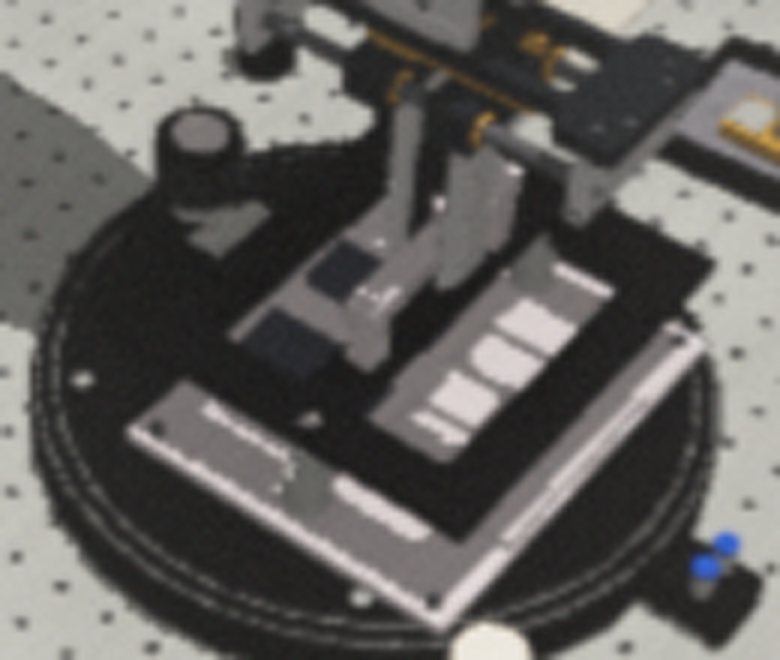

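View pics/t_f5.png

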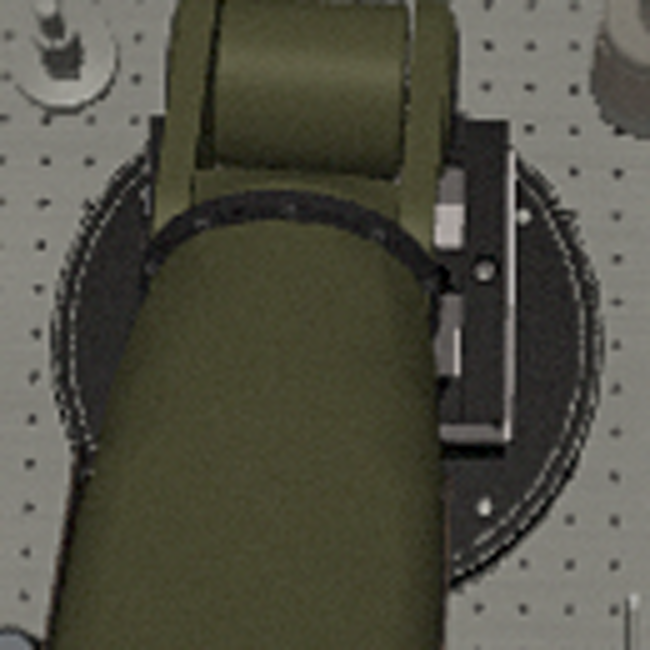

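```bash
python3 - <<'E'
from h import *
c=vision.camera("top");s=vision.camera("scene")
a=cv2.resize(c["color"][158:180,290:312],(352,352),interpolation=cv2.INTER_CUBIC)
im=cv2.imread("pics/top0.png");b=cv2.resize(im[158:180,290:312],(352,352),interpolation=cv2.INTER_CUBIC)
cv2.imwrite("pics/t_f6.png",np.hstack([a,b]))
a=cv2.resize(s["color"][235:275,285:325],(400,400),interpolation=cv2.INTER_CUBIC)
b=cv2.resize(s["color"][215:255,320:360],(400,400),interpolation=cv2.INTER_CUBIC)
cv2.imwrite("pics/s_f6.png",np.hstack([a,b]))
print(monitor.read_state()["eef_pos"])
E
```

```text
[591.73247518   9.73553605  72.1387393 ]
```

View pics/t_f6.png

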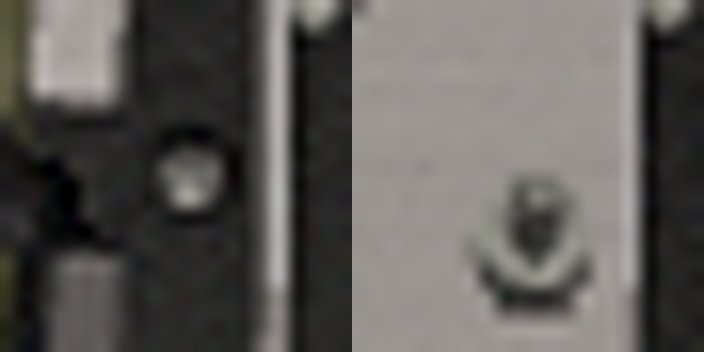

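View pics/s_f6.png

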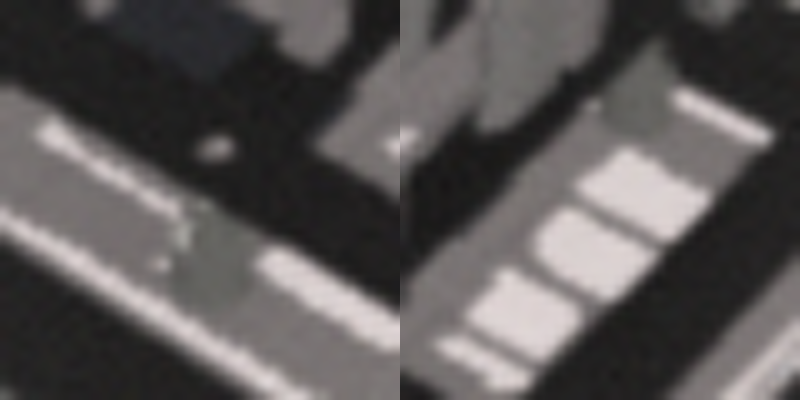

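```bash
python3 - <<'E'
from h import *
c=vision.camera("top")
T=lambda a:(np.array(a,float)+.5)/16-.5+[290,158]
print(plane(c,T([(190,176)]),92.1),plane(c,T([(185,186)]),76.5),plane(c,T([(183,265)]),53.5))
E
```

```text
[[591.04030788 -71.38210438  92.1       ]] [[593.53273266 -71.06052729  76.5       ]] [[585.93492245 -71.65338932  53.5       ]]
```

```bash
python3 -m jog '[[0,0,0.5,0,0,0,0],[0,0,0.3,0,0,0,0],[0,0,0,0,0,0,0]]';python3 -m jog '[[0,0,0.2,0,0,0,0],[0,0,0,0,0,0,0]]';python3 -m jog '[[0,0,0.2,0,0,0,0],[0,0,0,0,0,0,0]]';python3 -m jog '[[0,0,0.2,0,0,0,0],[0,0,0,0,0,0,0]]'
```

```text
clock: 41.35
eef_pos: [591.1, 9.8, 63.0]
eef_rot: [-3.14, -0.0, 1.579]
wrist_force: [-0.6, 0.9, -4.5]
finger_gap: 13.6
clock: 41.55
eef_pos: [591.4, 9.8, 61.4]
eef_rot: [-3.141, -0.0, 1.579]
wrist_force: [-0.8, -0.0, -3.6]
finger_gap: 13.7
clock: 41.75
eef_pos: [591.4, 9.8, 59.5]
eef_rot: [-3.141, 0.0, 1.579]
wrist_force: [-0.1, 0.3, -4.1]
finger_gap: 13.4
clock: 41.95
eef_pos: [591.5, 9.8, 57.5]
eef_rot: [-3.141, -0.0, 1.579]
wrist_force: [1.0, 0.8, -3.6]
finger_gap: 13.7
```

```bash
python3 -m jog '[[0,0,0.2,0,0,0,0],[0,0,0,0,0,0,0]]';python3 -m jog '[[0,0,0.2,0,0,0,0],[0,0,0,0,0,0,0]]';python3 -m jog '[[0,0,0.2,0,0,0,0],[0,0,0,0,0,0,0]]';python3 -m jog '[[0,0,0.2,0,0,0,0],[0,0,0,0,0,0,0]]'; python3 -m jog '[[0,0,0.2,0,0,0,0],[0,0,0,0,0,0,0]]';python3 -m jog '[[0,0,0.2,0,0,0,0],[0,0,0,0,0,0,0]]';python3 -m jog '[[0,0,0.2,0,0,0,0],[0,0,0,0,0,0,0]]'; python3 -m jog '[[0,0,0.1,0,0,0,0],[0,0,0,0,0,0,0]]'
```

```text
clock: 42.15
eef_pos: [591.5, 9.8, 55.5]
eef_rot: [-3.141, -0.0, 1.579]
wrist_force: [-0.2, 0.6, -3.1]
finger_gap: 13.7
clock: 42.35
eef_pos: [591.5, 9.8, 53.5]
eef_rot: [-3.141, -0.0, 1.579]
wrist_force: [1.4, 0.4, -3.4]
finger_gap: 13.5
clock: 42.55
eef_pos: [591.4, 9.8, 51.4]
eef_rot: [-3.141, -0.0, 1.579]
wrist_force: [1.7, 0.5, -3.4]
finger_gap: 13.1
clock: 42.75
eef_pos: [591.4, 9.7, 49.4]
eef_rot: [-3.141, 0.0, 1.579]
wrist_force: [1.7, 0.9, -4.6]
finger_gap: 13.2
clock: 42.95
eef_pos: [591.4, 9.8, 47.4]
eef_rot: [-3.141, 0.0, 1.579]
wrist_force: [1.2, 0.1, -3.4]
finger_gap: 13.3
clock: 43.15
eef_pos: [591.4, 9.8, 45.4]
eef_rot: [-3.141, -0.0, 1.579]
wrist_force: [1.9, 0.6, -3.6]
finger_gap: 13.7
clock: 43.35
eef_pos: [591.4, 9.8, 43.4]
eef_rot: [-3.141, -0.0, 1.579]
wrist_force: [2.1, 0.0, -4.2]
finger_gap: 13.2
clock: 43.55
eef_pos: [591.5, 9.8, 42.6]
eef_rot: [-3.141, 0.0, 1.579]
wrist_force: [1.1, 0.9, -2.9]
finger_gap: 13.6
```

```bash
python3 -m jog '[[0,0,0.1,0,0,0,0],[0,0,0,0,0,0,0]]';python3 -m jog '[[0,0,0.1,0,0,0,0],[0,0,0,0,0,0,0]]'
```

```text
clock: 43.75
eef_pos: [591.5, 9.8, 41.6]
eef_rot: [-3.141, 0.0, 1.579]
wrist_force: [0.4, 0.7, -3.3]
finger_gap: 13.2
clock: 43.95
eef_pos: [591.6, 9.8, 41.4]
eef_rot: [3.141, 0.0, 1.579]
wrist_force: [-1.9, -0.9, 4.4]
finger_gap: 13.6
```

```bash
python3 -m jog '[[0,0,0,0,0,0,40],[0,0,0,0,0,0,40],[0,0,0,0,0,0,40],[0,0,-1,0,0,0,45],[0,0,-3,0,0,0,45],[0,0,-4,0,0,0,45],[0,0,-2,0,0,0,60],[0,0,0,0,0,0,60]]' 30; python3 - <<'E'
from h import *
s=vision.camera("scene");c=vision.camera("top")
crop(s,255,160,385,290,5,"s_f7.png");print(monitor.read_state()["eef_pos"],monitor.read_state()["joints"])
E
```

```text
clock: 44.75
eef_pos: [593.0, 9.7, 144.7]
eef_rot: [3.136, 0.0, 1.579]
wrist_force: [0.6, -0.1, -0.6]
finger_gap: 54.5
[591.39864707   9.76764049 140.67083506] [-4.53782088e-02  4.13499035e-01  1.43053979e+00 -5.04844080e-05
  1.29743936e+00 -5.33760661e-02]
```

View pics/s_f7.png

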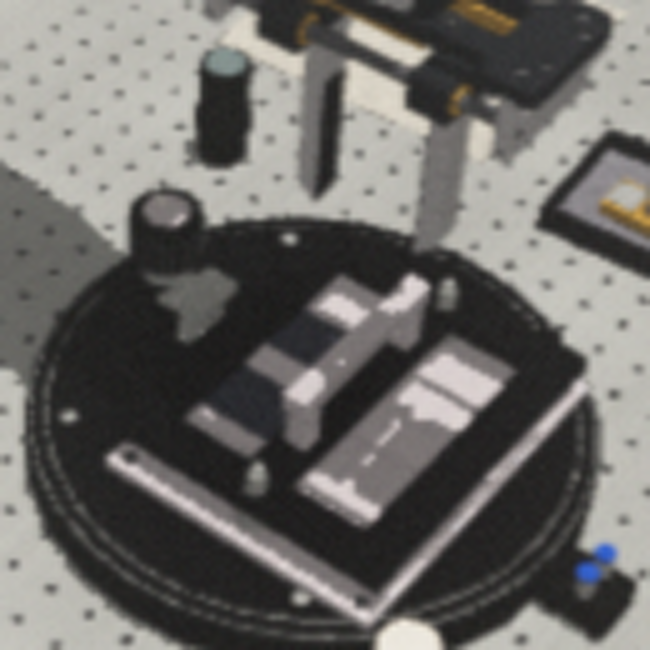

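```bash
python3 -m jog '[[0,-2.5,0,0,0,-0.146,65],[0.3,-2.5,0,0,0,0,65],[0.3,-2.5,0,0,0,0,65],[0.3,-2.5,0,0,0,0,65],[0.3,-2.3,0,0,0,0,65],[0,0,0,0,0,-0.146,65],[0,0,0,0,0,-0.146,65],[0,0,0,0,0,-0.146,65]]';python3 -m jog '[[0,0,0,0,0,-0.146,65],[0,0,0,0,0,-0.146,65],[0,0,0,0,0,-0.146,65],[0,0,0,0,0,-0.146,65],[0,0,0,0,0,-0.146,65],[0,0,0,0,0,-0.146,65],[0,0,0,0,0,-0.146,65],[0,0,0,0,0,-0.146,65]]';python3 -m jog '[[0,0,0,0,0,-0.146,65],[0,0,0,0,0,-0.146,65],[0,0,0,0,0,-0.146,65],[0,0,0,0,0,-0.146,65],[0,0,0,0,0,0,65],[0,0,0,0,0,0,65]]'; python3 st.py; python3 -c "
from h import *
print(monitor.read_state()['joints'])
s=vision.camera('scene');crop(s,235,140,345,250,6,'s_k1.png')"
```

```text
clock: 45.65
eef_pos: [467.1, 6.4, 139.6]
eef_rot: [-3.14, -0.001, 2.169]
wrist_force: [-0.4, 0.1, 0.9]
finger_gap: 60.8
clock: 46.45
eef_pos: [467.1, 6.4, 139.4]
eef_rot: [3.141, -0.002, -2.946]
wrist_force: [0.3, -0.7, -0.1]
finger_gap: 61.2
clock: 47.05
eef_pos: [467.4, 6.4, 139.9]
eef_rot: [3.14, -0.001, -2.373]
wrist_force: [-0.3, -0.1, -0.0]
finger_gap: 61.5
clock 47.05
eef_pos [467.42    6.418 139.93 ]
eef_rot [ 3.140e+00 -1.000e-03 -2.373e+00]
wrist_force [-0.25  -0.124 -0.025]
moment [ 0.097  0.04  -0.011]
finger_gap 61.508
[-6.46287227e-02  1.42819194e-01  1.77908244e+00 -2.60799329e-05
  1.22124795e+00 -2.40415955e+00]
```

View pics/s_k1.png

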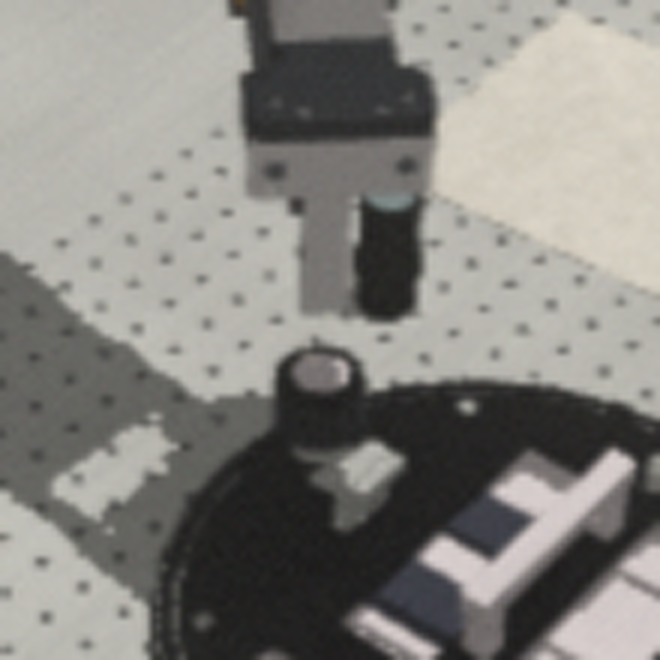

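```bash
python3 -m jog '[[-0.18,0.26,2,0,0,0,65],[0,0,3,0,0,0,65],[0,0,2.5,0,0,0,65],[0,0,1.5,0,0,0,65],[0,0,0.6,0,0,0,65],[0,0,0,0,0,0,65]]'; python3 -m jog '[[0,0,0,0,0,0,30],[0,0,0,0,0,0,30],[0,0,0,0,0,0,30],[0,0,0,0,0,0,30]]' 8; python3 st.py;python3 -c "
from h import *
s=vision.camera('scene');crop(s,235,140,345,250,6,'s_k2.png')"
```

```text
clock: 47.7
eef_pos: [467.0, 9.5, 44.2]
eef_rot: [3.141, -0.001, -2.37]
wrist_force: [-0.2, -1.0, 0.5]
finger_gap: 61.3
clock: 48.1
eef_pos: [467.0, 10.1, 45.4]
eef_rot: [3.14, 0.0, -2.369]
wrist_force: [-5.7, 5.6, 7.0]
finger_gap: 39.6
clock 48.1
eef_pos [467.021  10.142  45.366]
eef_rot [ 3.14   0.    -2.369]
wrist_force [-5.707  5.611  6.966]
moment [ 1.228  1.144 -0.002]
finger_gap 39.623
```

View pics/s_k2.png

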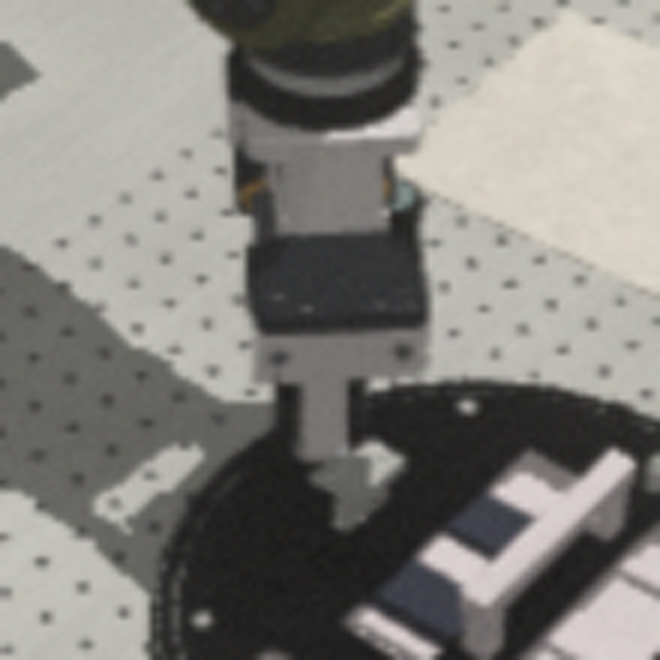

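```bash
python3 -m jog '[[0,0.1,0,0,0,0,30],[0,0,0,0,0,0,30]]' 8; python3 -m jog '[[0,0.1,0,0,0,0,30],[0,0,0,0,0,0,30]]' 8;python3 st.py
```

```text
clock: 48.35
eef_pos: [467.0, 10.2, 45.4]
eef_rot: [-3.141, 0.001, -2.368]
wrist_force: [-2.6, 0.4, 7.0]
finger_gap: 40.1
clock: 48.55
eef_pos: [466.9, 10.3, 45.4]
eef_rot: [-3.139, 0.001, -2.368]
wrist_force: [2.4, -5.5, 3.2]
finger_gap: 40.0
clock 48.55
eef_pos [466.946  10.327  45.399]
eef_rot [-3.139e+00  1.000e-03 -2.368e+00]
wrist_force [ 2.431 -5.474  3.192]
moment [-0.976 -0.602  0.045]
finger_gap 40.0
```

```bash
python3 -m jog '[[0,-0.07,0,0,0,0,30],[0,0,0,0,0,0,30],[0,0,0,0,0,0.05,30],[0,0,0,0,0,0.1,30],[0,0,0,0,0,0.1,30]]' 20; python3 st.py; python3 -m jog '[[0,0,0,0,0,0.14,30],[0,0,0,0,0,0.14,30],[0,0,0,0,0,0.14,30],[0,0,0,0,0,0.14,30]]'; python3 st.py;python3 -c "
from h import *
s=vision.camera('scene');crop(s,235,140,345,250,6,'s_k3.png')"
```

```text
clock: 49.05
eef_pos: [466.8, 10.5, 45.3]
eef_rot: [-3.141, 0.001, -2.622]
wrist_force: [-2.3, 0.9, 7.7]
finger_gap: 39.8
clock 49.05
eef_pos [466.789  10.493  45.348]
eef_rot [-3.141e+00  1.000e-03 -2.622e+00]
wrist_force [-2.318  0.882  7.698]
moment [0.265 0.314 0.077]
finger_gap 39.849
clock: 49.45
eef_pos: [466.7, 11.0, 45.3]
eef_rot: [3.141, 0.001, 3.099]
wrist_force: [-1.4, 5.7, 8.6]
finger_gap: 39.9
clock 49.45
eef_pos [466.656  11.049  45.335]
eef_rot [3.141e+00 1.000e-03 3.099e+00]
wrist_force [-1.383  5.691  8.592]
moment [1.19  0.324 0.088]
finger_gap 39.89
```

View pics/s_k3.png

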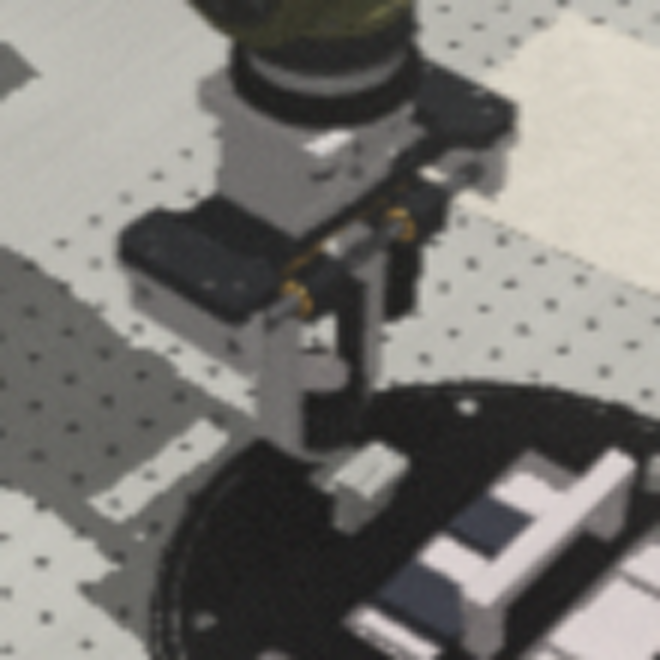

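```bash
python3 -m jog '[[-0.1,0.1,-0.1,0,0,0,30],[0,0,0,0,0,0,30]]'; python3 st.py; python3 -m jog '[[0,0,0,0,0,0.14,30],[0,0,0,0,0,0.14,30],[0,0,0,0,0,0.14,30],[0,0,0,0,0,0.14,30],[0,0,0,0,0,0.14,30],[0,0,0,0,0,0.14,30]]'; python3 st.py
```

```text
clock: 49.7
eef_pos: [466.6, 11.1, 45.4]
eef_rot: [-3.141, -0.002, 3.105]
wrist_force: [-4.8, -4.0, 2.2]
finger_gap: 39.5
clock 49.7
eef_pos [466.599  11.114  45.414]
eef_rot [-3.141e+00 -2.000e-03  3.105e+00]
wrist_force [-4.837 -4.034  2.204]
moment [-0.662  0.961 -0.038]
finger_gap 39.503
clock: 50.3
eef_pos: [467.0, 11.9, 45.5]
eef_rot: [-3.141, -0.001, 2.26]
wrist_force: [-1.9, 5.0, 0.1]
finger_gap: 39.6
clock 50.3
eef_pos [467.017  11.867  45.468]
eef_rot [-3.141e+00 -1.000e-03  2.260e+00]
wrist_force [-1.911  4.952  0.079]
moment [0.821 0.286 0.028]
finger_gap 39.602
```

```bash
python3 -m jog '[[0,0,0,0,0,0.14,30],[0,0,0,0,0,0.14,30],[0,0,0,0,0,0.14,30],[0,0,0,0,0,0.14,30]]'; python3 st.py|egrep "moment|force";python3 -m jog '[[0,0,0,0,0,0.14,30],[0,0,0,0,0,0.14,30],[0,0,0,0,0,0.14,30],[0,0,0,0,0,0.14,30]]'; python3 st.py|egrep "moment|force"; python3 -m jog '[[0,0,0,0,0,0.14,30],[0,0,0,0,0,0.14,30],[0,0,0,0,0,0.14,30],[0,0,0,0,0,0.14,30]]'; python3 st.py|egrep "moment|force"; python3 -c "
from h import *
s=vision.camera('scene');crop(s,235,160,345,270,6,'s_k4.png')"
```

```text
clock: 50.7
eef_pos: [467.6, 12.1, 45.5]
eef_rot: [3.141, -0.001, 1.7]
wrist_force: [3.5, 5.4, -3.4]
finger_gap: 39.6
wrist_force [ 3.536  5.428 -3.423]
moment [ 1.042 -0.522  0.086]
clock: 51.1
eef_pos: [468.1, 12.0, 45.6]
eef_rot: [3.141, -0.002, 1.14]
wrist_force: [7.5, 5.6, -6.8]
finger_gap: 39.7
wrist_force [ 7.547  5.564 -6.805]
moment [ 0.785 -1.284  0.054]
clock: 51.5
eef_pos: [468.5, 11.6, 45.6]
eef_rot: [3.141, -0.002, 0.58]
wrist_force: [10.4, 1.9, -7.8]
finger_gap: 38.9
wrist_force [10.384  1.942 -7.832]
moment [ 0.243 -1.7    0.056]
```

View pics/s_k4.png

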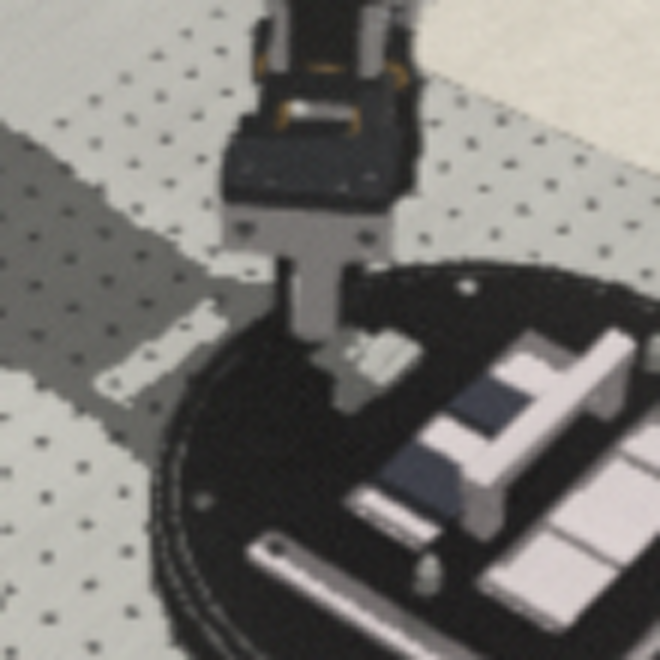

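```bash
python3 -m jog '[[0.12,0.07,0.08,0,0,0,30],[0,0,0,0,0,0.1,30],[0,0,0,0,0,0.1,30],[0,0,0,0,0,0.1,30]]'; python3 st.py|egrep "moment|force"; python3 -m jog '[[0,0,0,0,0,0.1,30],[0,0,0,0,0,0.1,30],[0,0,0,0,0,0.1,30]]'; python3 st.py|egrep "moment|force"; python3 -m jog '[[0,0,0,0,0,0.1,30],[0,0,0,0,0,0.1,30],[0,0,0,0,0,0.1,30]]'; python3 st.py|egrep "moment|force"; python3 -c "
from h import *
print(monitor.read_state()['joints'])
s=vision.camera('scene');crop(s,235,160,345,270,6,'s_k5.png')"
```

```text
clock: 51.95
eef_pos: [468.9, 11.4, 45.4]
eef_rot: [3.141, -0.0, 0.282]
wrist_force: [-1.8, -1.2, 6.3]
finger_gap: 39.7
wrist_force [-1.846 -1.244  6.292]
moment [-0.267  0.682  0.076]
clock: 52.25
eef_pos: [469.0, 11.1, 45.3]
eef_rot: [3.141, -0.0, -0.018]
wrist_force: [-2.2, -4.1, 6.3]
finger_gap: 39.7
wrist_force [-2.166 -4.122  6.28 ]
moment [-0.788  0.617  0.092]
clock: 52.55
eef_pos: [468.9, 10.7, 45.3]
eef_rot: [3.14, -0.0, -0.318]
wrist_force: [-2.9, -6.4, 7.9]
finger_gap: 39.9
wrist_force [-2.857 -6.425  7.947]
moment [-1.216  0.744  0.09 ]
[-5.43761216e-02  2.69418608e-01  1.87136351e+00 -1.47764054e-03
  1.00067041e+00  1.83547270e+00]
```

View pics/s_k5.png

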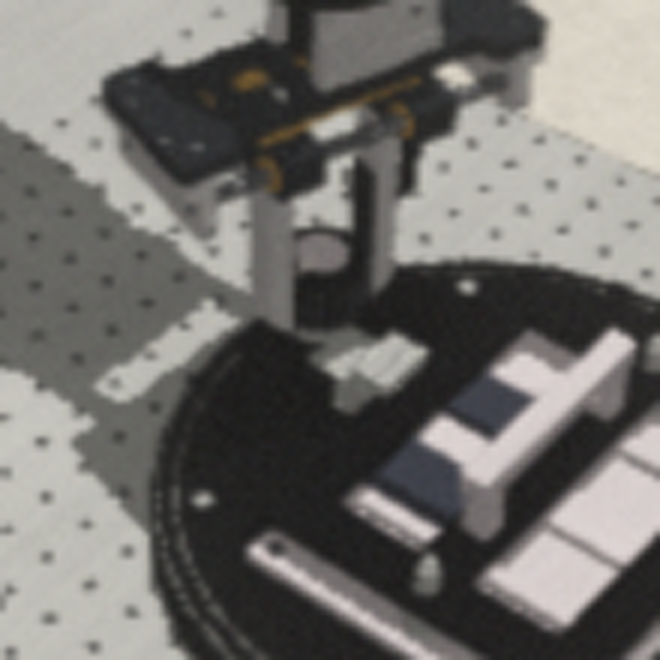

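```bash
for i in 1; do python3 -m jog '[[0,0,0,0,0,0.1,30],[0,0,0,0,0,0.08,30]]'; python3 st.py|egrep "moment"; python3 -m jog '[[0,0,0,0,0,0.1,30],[0,0,0,0,0,0.08,30]]'; python3 st.py|egrep "moment"; python3 -m jog '[[0,0,0,0,0,0.1,30],[0,0,0,0,0,0.06,30]]'; python3 st.py|egrep "moment"; done
```

```text
clock: 52.8
eef_pos: [468.8, 10.6, 45.3]
eef_rot: [3.14, -0.001, -0.498]
wrist_force: [-4.1, -7.8, 8.2]
finger_gap: 39.8
moment [-1.445  0.945  0.125]
clock: 53.0
eef_pos: [468.7, 10.4, 45.3]
eef_rot: [3.14, -0.001, -0.678]
wrist_force: [-4.4, -9.0, 9.1]
finger_gap: 39.7
moment [-1.661  1.137  0.102]
clock: 53.2
eef_pos: [468.6, 10.3, 45.3]
eef_rot: [3.14, -0.001, -0.838]
wrist_force: [-5.7, -10.1, 9.9]
finger_gap: 39.8
moment [-1.798  1.341  0.144]
```

```bash
python3 -m jog '[[0,0,0,0,0,0,65],[0,0,0,0,0,0,65],[0,0,0,0,0,0,65],[0,0,0,0,0,-0.146,65],[0,0,0,0,0,-0.146,65],[0,0,0,0,0,-0.146,65],[0,0,0,0,0,-0.146,65],[0,0,0,0,0,-0.146,65]]';python3 -m jog '[[0,0,0,0,0,-0.146,65],[0,0,0,0,0,-0.146,65],[0,0,0,0,0,-0.146,65],[0,0,0,0,0,-0.146,65],[0,0,0,0,0,-0.146,65],[0,0,0,0,0,-0.146,65],[0,0,0,0,0,-0.146,65],[0,0,0,0,0,-0.146,65]]';python3 -m jog '[[0,0,0,0,0,-0.146,65],[0,0,0,0,0,-0.146,65],[0,0,0,0,0,-0.146,65],[0,0,0,0,0,0,65],[0,0,0,0,0,0,65]]'; python3 st.py;python3 -c "
from h import *
print(monitor.read_state()['joints'])
s=vision.camera('scene');crop(s,235,160,345,270,6,'s_k6.png')"
```

```text
clock: 54.0
eef_pos: [468.8, 11.6, 44.8]
eef_rot: [-3.141, 0.0, -0.098]
wrist_force: [0.0, -0.8, 0.1]
finger_gap: 61.2
clock: 54.8
eef_pos: [468.7, 11.6, 44.8]
eef_rot: [-3.141, 0.0, 1.07]
wrist_force: [0.2, 0.5, -0.8]
finger_gap: 61.1
clock: 55.3
eef_pos: [468.8, 11.6, 44.8]
eef_rot: [-3.141, -0.0, 1.497]
wrist_force: [0.3, 0.2, -0.3]
finger_gap: 60.9
clock 55.3
eef_pos [468.802  11.562  44.829]
eef_rot [-3.141 -0.     1.497]
wrist_force [ 0.303  0.205 -0.299]
moment [-0.074  0.138 -0.033]
finger_gap 60.859
[-5.34947150e-02  2.70174800e-01  1.87183146e+00  4.42459258e-05
  9.99753160e-01  2.04482366e-02]
```

View pics/s_k6.png

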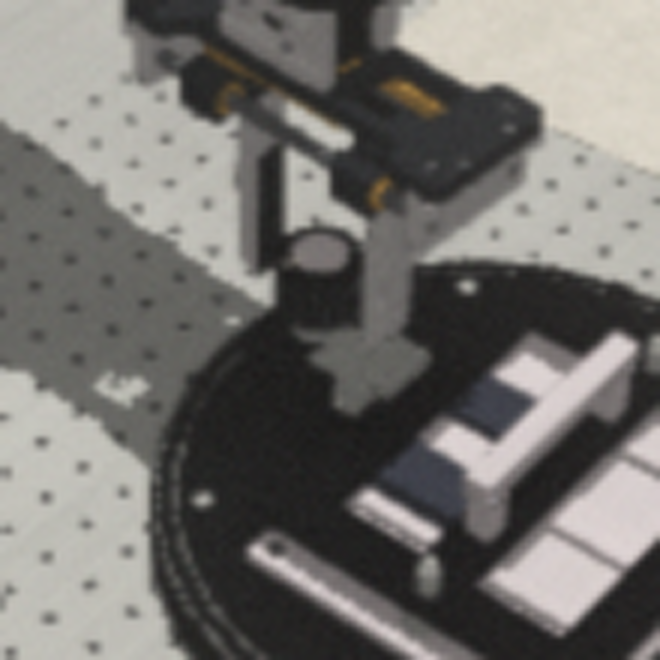

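```bash
python3 -m jog '[[0,-0.06,0,0,0,0,65],[0,0,0,0,0,0,30],[0,0,0,0,0,0,30],[0,0,0,0,0,0,30],[0,0,0,0,0,0,30]]' 8; python3 st.py|egrep "mom|force"
```

```text
clock: 55.85
eef_pos: [467.9, 11.5, 44.9]
eef_rot: [-3.141, 0.0, 1.501]
wrist_force: [-4.5, -0.8, 1.9]
finger_gap: 39.9
wrist_force [-4.469 -0.789  1.938]
moment [-0.063  0.748 -0.011]
```

```bash
python3 -m jog '[[0,-0.04,0,0,0,0,30],[0,0,0,0,0,0,30],[0,0,0,0,0,0,30]]' 20; python3 st.py|egrep "mom"; python3 -m jog '[[0,0,0,0,0,0.1,30],[0,0,0,0,0,0.1,30]]'; python3 st.py|egrep "mom"; python3 -m jog '[[0,0,0,0,0,0.1,30]]'; python3 st.py|egrep "mom"; python3 -m jog '[[0,0,0,0,0,0.1,30]]'; python3 st.py|egrep "mom"; python3 -m jog '[[0,0,0,0,0,0.1,30]]'; python3 st.py|egrep "mom"
```

```text
clock: 56.15
eef_pos: [467.8, 11.5, 44.9]
eef_rot: [3.142, 0.0, 1.501]
wrist_force: [-1.9, 0.3, 2.2]
finger_gap: 39.7
moment [-0.085  0.414  0.05 ]
clock: 56.35
eef_pos: [467.9, 11.5, 44.9]
eef_rot: [3.142, 0.0, 1.297]
wrist_force: [-1.6, 0.6, 3.7]
finger_gap: 39.6
moment [-0.053  0.322  0.096]
clock: 56.45
eef_pos: [467.9, 11.5, 45.0]
eef_rot: [3.141, 0.0, 1.197]
wrist_force: [-0.2, -0.1, 1.0]
finger_gap: 39.3
moment [-0.061  0.199  0.085]
clock: 56.55
eef_pos: [468.0, 11.5, 45.0]
eef_rot: [3.141, -0.0, 1.097]
wrist_force: [-0.3, -0.6, 2.2]
finger_gap: 39.7
moment [-0.104  0.152  0.129]
clock: 56.65
eef_pos: [468.0, 11.5, 45.0]
eef_rot: [3.141, -0.0, 0.997]
wrist_force: [-1.1, -0.1, 1.9]
finger_gap: 39.9
moment [-0.104  0.275  0.121]
```

```bash
python3 -m jog '[[0,0,0,0,0,0.05,30]]'|grep rot; python3 st.py|egrep "mom"; python3 -m jog '[[0,0,0,0,0,0.05,30]]'|grep rot; python3 st.py|egrep "mom"; python3 -m jog '[[0,0,0,0,0,0.05,30]]'|grep rot; python3 st.py|egrep "mom"; python3 -m jog '[[0,0,0,0,0,0.05,30]]'|grep rot; python3 st.py|egrep "mom";python3 -m jog '[[0,0,0,0,0,0.05,30]]'|grep rot; python3 st.py|egrep "mom";python3 -m jog '[[0,0,0,0,0,0.05,30]]'|grep rot; python3 st.py|egrep "mom"
```

```text
eef_rot: [3.141, -0.0, 0.947]
moment [-0.138  0.217  0.163]
eef_rot: [3.141, -0.0, 0.899]
moment [-0.111  0.209  0.149]
eef_rot: [3.141, -0.0, 0.849]
moment [-0.233  0.084  0.102]
eef_rot: [3.141, -0.0, 0.799]
moment [-0.225  0.151  0.046]
eef_rot: [3.141, -0.0, 0.749]
moment [-0.289  0.078  0.042]
eef_rot: [3.141, -0.0, 0.699]
moment [-0.308  0.017  0.013]
```

```bash
python3 -m jog '[[0,0,0,0,0,0.05,30]]'|grep rot; python3 st.py|egrep "mom"; python3 -m jog '[[0,0,0,0,0,0.05,30]]'|grep rot; python3 st.py|egrep "mom"; python3 -m jog '[[0,0,0,0,0,0.05,30]]'|grep rot; python3 st.py|egrep "mom"; python3 -m jog '[[0,0,0,0,0,0.05,30]]'|grep rot; python3 st.py|egrep "mom";python3 -m jog '[[0,0,0,0,0,0.05,30]]'|grep rot; python3 st.py|egrep "mom"
```

```text
eef_rot: [3.141, -0.0, 0.649]
moment [-0.347  0.022  0.012]
eef_rot: [3.141, -0.0, 0.599]
moment [-0.421 -0.009 -0.015]
eef_rot: [3.141, -0.0, 0.549]
moment [-0.194  0.096  0.004]
eef_rot: [3.141, -0.0, 0.499]
moment [-0.217  0.127  0.09 ]
eef_rot: [3.141, -0.0, 0.449]
moment [-0.17   0.155  0.124]
```

```bash
python3 -m jog '[[0,0,0,0,0,-0.04,30],[0,0,0,0,0,0,65],[0,0,0,0,0,0,65],[0,0,0,0,0,0,65],[0,0,-1,0,0,0,65],[0,0,-3,0,0,0,65],[0,0,-4,0,0,0,65],[0,0,-2,0,0,0,65]]';python3 -c "
from h import *
print(monitor.read_state()['joints'])
s=vision.camera('scene');crop(s,255,160,365,280,6,'s_k7.png')
c=vision.camera('top');crop(c,350,130,420,200,8,'t_c7.png')"
```

```text
clock: 58.55
eef_pos: [468.7, 11.5, 148.6]
eef_rot: [3.14, -0.003, 0.491]
wrist_force: [-0.0, -0.5, -0.3]
finger_gap: 61.0
[-5.35244316e-02  1.33348070e-01  1.76869495e+00 -5.46988438e-07
  1.23586199e+00  1.02677153e+00]
```

View pics/s_k7.png

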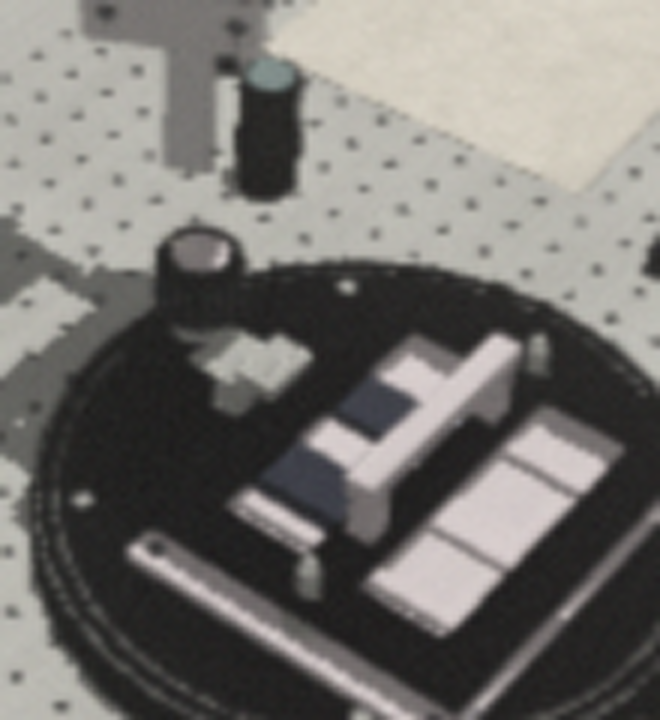

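View pics/t_c7.png

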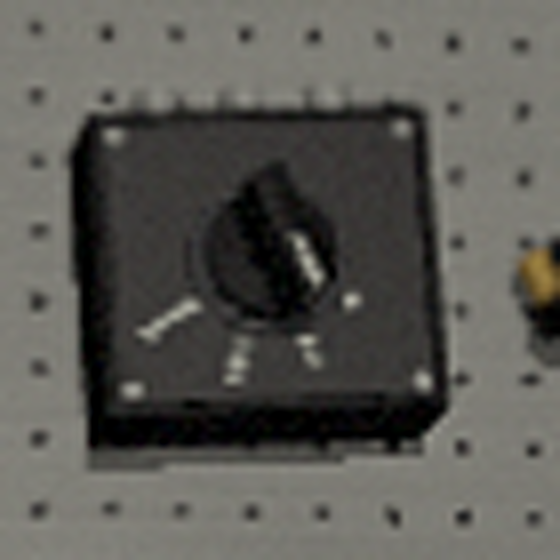

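```bash
python3 - <<'E'
from h import *
s=vision.camera("scene");c=vision.camera("top")
print("jaw",plane(s,[(306.7,219.2)],68).round(1))
crop(s,210,290,300,380,8,"s_c7.png")
crop(c,205,115,335,245,5,"t_k7.png")
E
```

```text
jaw [[516.5  28.1  68. ]]
```

View pics/s_c7.png

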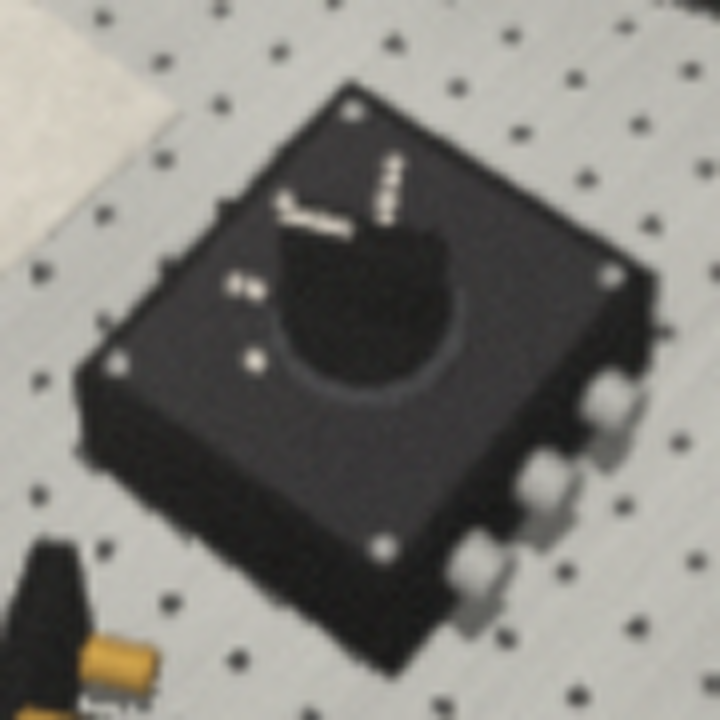

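View pics/t_k7.png

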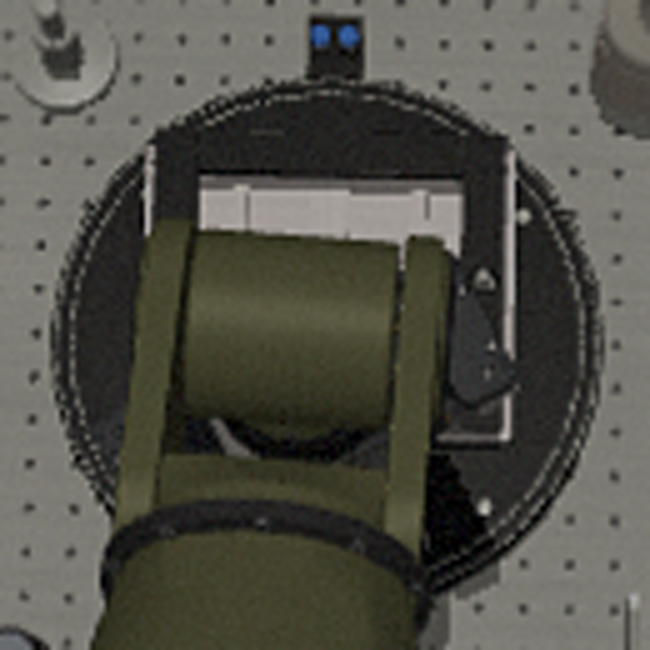

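```bash
python3 - <<'E'
from h import *
s=vision.camera("scene");c=vision.camera("top")
T=lambda a,x,y,k:(np.array(a,float)+.5)/k-.5+[x,y]
a=T([(352,110),(612,275),(384,548),(118,363)],210,290,8)
w=plane(s,a,48);print(w.round(1).tolist(),w.mean(0))
b=T([(132,390),(113,135),(402,126),(423,380)],350,130,8)
v=plane(c,b,48);print(v.round(1).tolist(),v.mean(0))
for i in range(4):
    M=np.zeros((3,3));q=np.zeros(3)
    for cam,u in((c,b[i]),(s,a[i])):
        o,d=ray(cam,[u]);d=d[0]/np.linalg.norm(d[0]);P=np.eye(3)-np.outer(d,d);M+=P;q+=P@o
    print(np.linalg.solve(M,q).round(1))
print(monitor.read_state()["eef_pos"],monitor.read_state()["eef_rot"])
E
```

```text
[[576.9, -249.6, 48.0], [667.4, -244.2, 48.0], [673.3, -344.3, 48.0], [583.1, -349.8, 48.0]] [ 625.20192849 -296.97444428   48.        ]
[[580.1, -249.2, 48.0], [670.4, -243.3, 48.0], [676.7, -343.9, 48.0], [586.4, -349.3, 48.0]] [ 628.41283396 -296.41360033   48.        ]
[ 578.8 -249.7   50.1]
[ 668.9 -244.    49.7]
[ 675.1 -344.3   50.6]
[ 585.  -349.7   50.3]
[467.20811435  11.58586688 143.80715855] [-3.14061260e+00  1.66670813e-03  4.90684063e-01]
```

```bash
python3 -m jog '[[0,0,0,0,0,0.08,50],[0.1,1.5,0,0,0,0,50],[0.25,3.6,0,0,0,0,50],[0.25,3.6,0,0,0,0,50],[0.25,3.6,0,0,0,0,50],[0.25,3.6,0,0,0,0,50],[0.25,3.6,0,0,0,0,50],[0.25,3.6,0,0,0,0,50]]';python3 -m jog '[[0.25,3.6,0,0,0,0,50],[0.25,3.6,0,0,0,0,50],[0.25,3,0,0,0,0,50],[0,1.38,0,0,0,0,50],[0,0,0,0,0,0,50],[0,0,0,0,0,0,50]]'; python3 st.py
```

```text
clock: 59.65
eef_pos: [574.9, -196.3, 143.7]
eef_rot: [-3.141, 0.001, 0.413]
wrist_force: [0.3, -0.0, 0.8]
finger_gap: 47.3
clock: 60.25
eef_pos: [627.3, -297.2, 143.8]
eef_rot: [-3.14, 0.001, 0.412]
wrist_force: [-0.3, -0.1, 0.8]
finger_gap: 46.8
clock 60.25
eef_pos [ 627.326 -297.23   143.772]
eef_rot [-3.14e+00  1.00e-03  4.12e-01]
wrist_force [-0.341 -0.115  0.774]
moment [0.019 0.144 0.071]
finger_gap 46.759
```

```bash
python3 -m jog '[[0,0,3,0,0,0,50],[0,0,3,0,0,0,50],[0,0,3,0,0,0,50],[0,0,1.5,0,0,0,50],[0,0,0,0,0,0,50]]';python3 -m jog '[[0,0,0.8,0,0,0,50],[0,0,0.5,0,0,0,50],[0,0,0,0,0,0,50]]'; python3 -c "
from h import *
s=vision.camera('scene');crop(s,205,270,305,370,7,'s_c8.png')"
```

```text
clock: 60.75
eef_pos: [626.9, -296.0, 38.0]
eef_rot: [-3.139, 0.002, 0.412]
wrist_force: [-0.1, -0.6, 0.0]
finger_gap: 47.4
clock: 61.05
eef_pos: [627.8, -297.0, 26.9]
eef_rot: [3.142, 0.0, 0.411]
wrist_force: [-0.2, 0.5, 0.5]
finger_gap: 46.8
```

View pics/s_c8.png

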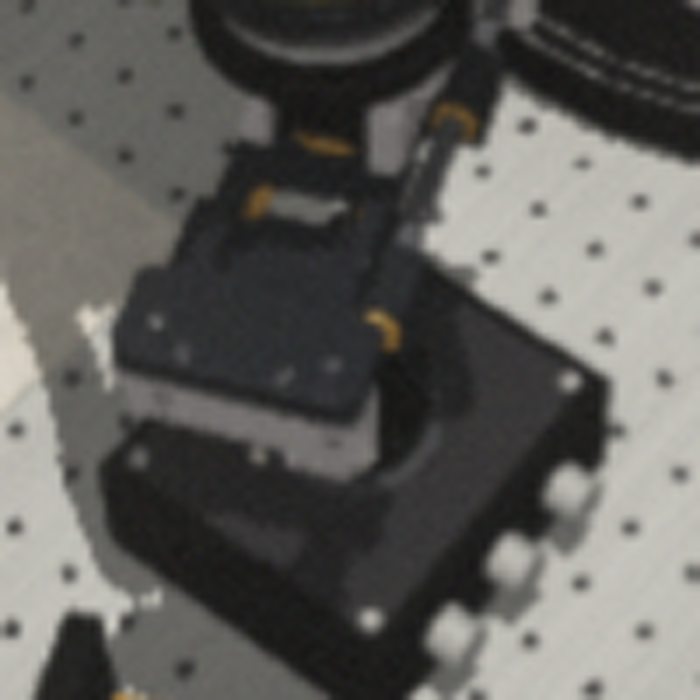

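```bash
python3 -m jog '[[0,0,0,0,0,0,0],[0,0,0,0,0,0,0],[0,0,0,0,0,0,0],[0,0,0,0,0,0,0],[0,0,0,0,0,0,0]]' 8; python3 st.py
```

```text
clock: 61.6
eef_pos: [628.1, -297.5, 27.1]
eef_rot: [3.14, -0.0, 0.411]
wrist_force: [1.0, -1.1, 0.7]
finger_gap: 14.0
clock 61.6
eef_pos [ 628.066 -297.49    27.061]
eef_rot [ 3.14  -0.     0.411]
wrist_force [ 0.969 -1.055  0.688]
moment [-0.013 -0.01   0.03 ]
finger_gap 14.012
```

Gripped well centred. Turn +0.70 clockwise with a little more grip.

```bash
python3 -m jog '[[0,0,0,0,0,0,0],[0,0,0,0,0,0.1,0],[0,0,0,0,0,0.1,0],[0,0,0,0,0,0.1,0]]' 15; python3 st.py|grep mom; python3 -m jog '[[0,0,0,0,0,0.1,0],[0,0,0,0,0,0.1,0]]';python3 st.py|grep mom; python3 -m jog '[[0,0,0,0,0,0.1,0],[0,0,0,0,0,0.1,0],[0,0,0,0,0,0,0]]';python3 st.py|grep mom
```

```text
clock: 62.0
eef_pos: [628.1, -297.4, 27.0]
eef_rot: [3.141, -0.001, 0.107]
wrist_force: [1.9, -2.8, -0.5]
finger_gap: 14.0
moment [-0.607 -0.253 -0.005]
clock: 62.2
eef_pos: [628.1, -297.4, 27.0]
eef_rot: [3.141, -0.001, -0.093]
wrist_force: [2.3, -3.1, -0.1]
finger_gap: 13.7
moment [-0.605 -0.249  0.011]
clock: 62.5
eef_pos: [628.0, -297.4, 27.0]
eef_rot: [3.141, -0.001, -0.291]
wrist_force: [3.2, -3.7, -0.7]
finger_gap: 13.9
moment [-0.613 -0.328  0.012]
```

```bash
python3 -m jog '[[0,0,0,0,0,0,45],[0,0,0,0,0,0,45],[0,0,0,0,0,0,45],[0,0,-1,0,0,0,45],[0,0,-3,0,0,0,45],[0,0,-4,0,0,0,45],[0,0,-4,0,0,0,45]]'; python3 -m jog '[[-3,0,0,0,0,0,45],[-4,0,0,0,0,0,45],[-4,0,0,0,0,0,45],[-4,0,0,0,0,0,45],[-4,0,0,0,0,0,45],[-3,0,0,0,0,0,45],[0,0,0,0,0,0,45]]'; python3 -c "
from h import *
c=vision.camera('top');s=vision.camera('scene')
cv2.imwrite('pics/t_end.png',c['color']);cv2.imwrite('pics/s_end.png',s['color'])
crop(c,350,130,420,200,8,'t_c9.png');crop(s,210,290,300,380,7,'s_c9.png');crop(s,255,160,385,290,5,'s_st9.png');crop(c,205,115,335,245,5,'t_st9.png')"
```

```text
clock: 63.2
eef_pos: [627.6, -296.8, 149.0]
eef_rot: [-3.142, 0.0, -0.289]
wrist_force: [0.9, 0.0, 0.3]
finger_gap: 42.2
clock: 63.9
eef_pos: [414.9, -233.6, 148.1]
eef_rot: [3.141, -0.001, -0.289]
wrist_force: [-0.4, -1.1, -0.8]
finger_gap: 42.6
```

View pics/t_c9.png

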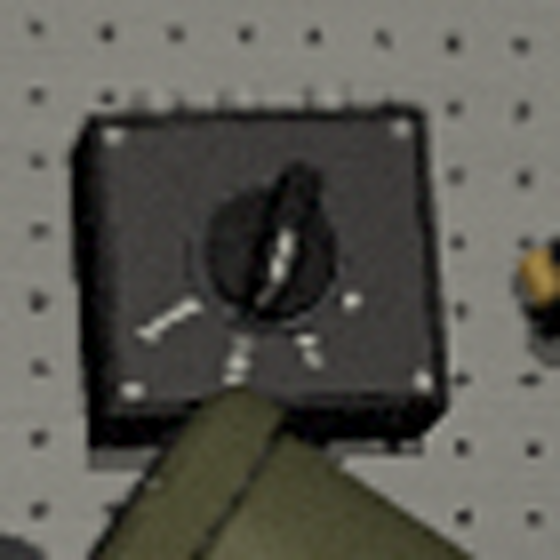

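View pics/s_c9.png

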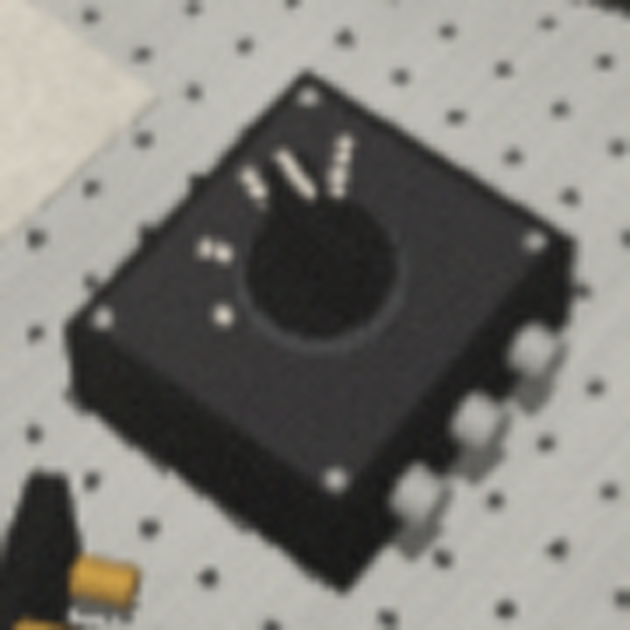

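View pics/s_st9.png

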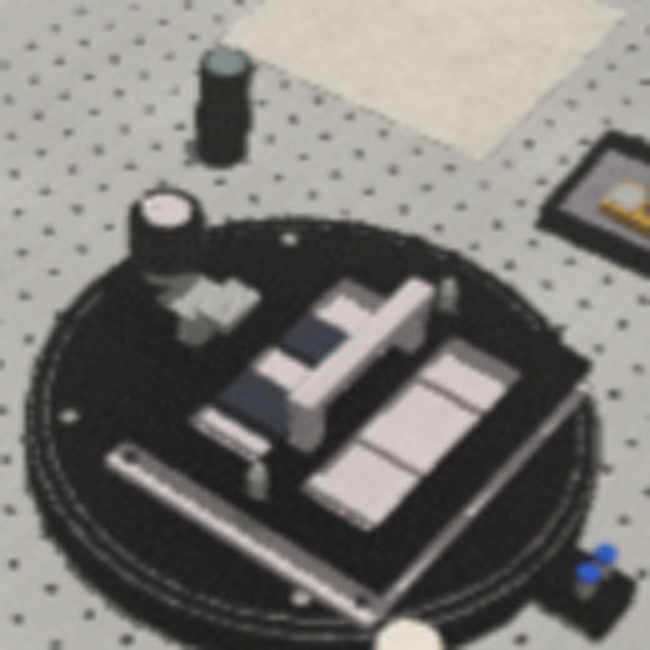

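View pics/t_st9.png

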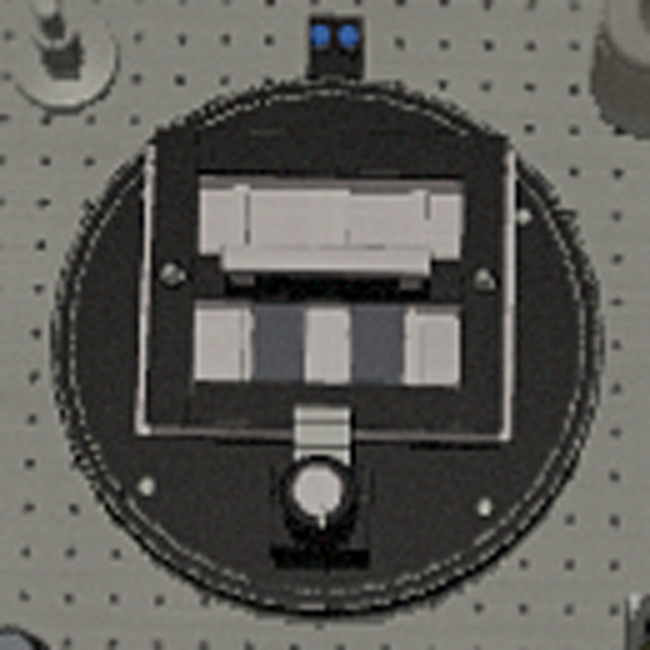

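View pics/t_end.png

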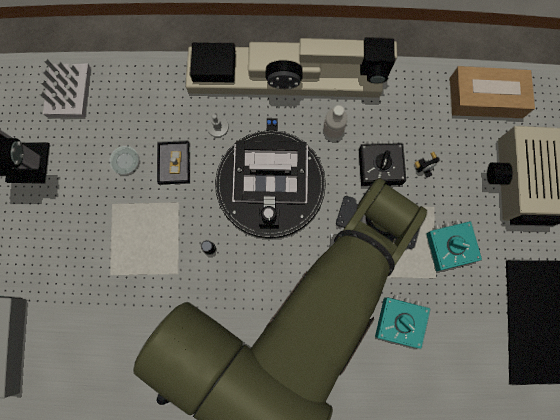

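```bash
python3 -c "
from cell import order
print(order.sign_off())"
```

```text
the job is handed in; nothing more can be done
None
```

The stage is ready and the job was handed in at about 64 s. As far as I could check, every step came out as asked, in the order asked; no verdict came back.

- **Standard:** lifted out of its pocket and laid in the case; the last pictures show it lying inside.
- **Bars:** only two were there. Both lie in the two pockets on the clamp side, and each touched the pocket floor at the expected height. The first sits about 2.5 mm off centre in its pocket.
- **Keeper frame:** lowered over both pins, and it met the shoulders at the expected height (53.5 mm). Both pins stand through it equally, and it lies over the bars.
- **Clamp knob:** turned clockwise about 5.3 rad until tight. The torque then rose to about 0.16 N m, fell through zero and rose again about 0.65 rad later, which I read as one click. The top view shows the clamp's lip over the frame edge. I judged the click from noisy torque readings; the knob angles themselves cannot be read.
- **Selector:** turned from two dots to three dots; both cameras show the white line at the three-dot mark after release.

**Disagreements found on the way:**
- The fingertips turned out to be about 37.7 mm short of the reported tool point. I found this by touching the standard's post lightly (about 5 N) and corrected every height for it.
- The two cameras disagreed by about 5 mm at the stage, so I used positions between the two and checked each placing by contact force.

The other things on the bench look unmoved in the last pictures.

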